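# Cull and load module housings into a wire bonder

### The arm

A 7-joint arm with a two-finger parallel gripper is mounted at the origin on the work surface. World frame = base frame: x ahead of the robot, y to its left, z up, the work surface at z = 0. Lengths are in m, angles in rad, forces in N, time in s.
With the tool pointing down it reaches from about 0.4 to 0.85 m from the base axis. Payload 10.4 kg.
Tool frame: the origin (TCP) lies midway between the tips of the shut fingers; the grasp point (between the pads) lies 19 mm behind it; x points along the fingers, z is the direction in which the jaws open and shut, and the axes are right-handed (so a half turn about x gives the same grasp; the last joint's range is limited). The gripper opens to 87 mm and grips with 3 to 60 N. Pads are 19 mm wide; open, the fingers measure 117 mm over their backs; the gripper's body (75 mm by 190 mm) begins 51 mm behind the grasp point.
Start: joints at [-1.202, 0.332, -0.065, 1.46, 0.022, 1.35, -0.088], TCP at [0.239, 0.578, 0.199] pointing down, gripper open.
Joint ranges: [-2.6, 2.6], [-0.5, 2.12], [-1.47, 1.34], [0.16, 2.42], [-1.27, 4.41], [0.06, 2.06], [-2.6, 2.6]. Speed limits (rad/s): [2.22, 2.22, 2.79, 2.79, 3.14, 3.14, 3.14].

### API

Orientations are given as a unit quaternion [x, y, z, w].
In Python, from bench import read_state, camera, camera_params, close_job gives the robot as it stands.
- The arm moves only by the tool arm_command, never from a script. Its argument "targets" is a list of rows, each a list of 7 numbers: the closure in counts, from 0 (fully open) to 255 (shut), then the shift along the tool's x, y, z in mm, then the turn, a rotation vector about the tool's x, y, z in rad. A call has 1 to 10 rows; each row is the pose to reach, as a shift and turn from the pose commanded when the call began, along the tool's axes at that moment; what a row does not reach only later rows make up. A row lasts 1/10 s, in which the tool goes at most 50 mm and 8.59 degrees, less where a joint would pass 70% of its speed; a pose out of reach is approached as far as the arm can. A call with a gripper value outside its range is refused whole. The fingers move at their own pace and stop on an object; "newtons" is the grip in N (left out, the last holds). Time passes only in rows, so rows that repeat a pose let the fingers close. It gives the time, the measured TCP pose, the force and the opening at its end, in the units of the state.
- read_state(): the state, without advancing time (a new reading comes with each control period).
- camera(name): name is "scene" or "top" or "wrist"; returns the picture (480x640x3 uint8, red, green, blue); there is no depth.
- camera_params(name): a dict with "intrinsics" (3x3 intrinsics, pixels), "dist" ([k1, k2, p1, p2, k3] as OpenCV has them; the pictures are not rectified), "xyz" and "orientation" of the camera in the world; the wrist camera has in their place "mount" (4x4, takes a point from camera to tool coordinates, whose origin is the TCP and whose axes are the tool frame's). Camera axes: x right, y down, z forward; pixel columns grow to the right and rows downward; lengths in m; the calibration is good to about 2 mm. A picture is of the moment at which its call begins: read the wrist's pose just before it. camera_params takes no time and is no camera call.
- close_job(): hands the job in, once; it reports no verdict.
The state is a dict: "time": time; "joint_positions": joint angles; "joint_vel": joint speeds; "joint_torque": joint torques, N m; "ee_pos": TCP position; "eef_rot": TCP orientation; "ft_force": force on the tool from outside, world axes, zero at the start; "torque": the same for the moment, N m; "width": finger opening in m.
Only numpy, scipy, OpenCV 4.12 (cv2) and the standard library are available. Lean on these libraries where they do the work, as an engineer would, in place of code of your own. Each camera call takes 0.05 s, during which the arm holds its last target.

### The job

Pull the bonder's loading drawer fully out by its handle post, then sort the batch of module housings on the bench: put every odd-shaped one (too short, corner missing, crooked end) in the grey reject bin, and set the good rectangular ones recess up in the lane of the drawer, lengthwise in one row, the first tight against the end stop at the handle end and each next one butted flush against its neighbour. When the whole batch is sorted, push the drawer fully home with the row still closed up, and leave the other things on the bench where they stand.

Things in the scene. Friction and masses are not known exactly. Their poses are not given: they have to be found in the camera images.
- good_1: A good housing: plain aluminium block, complete rectangle 80 long (x) x 34 wide (y) x 28 mm high, dark recess with a brass pad on its top, 170 g. It starts lying recess up on the bench. Origin: centre of its underside; x along its length, y across, z up. The same either way round. 3 or 4 good ones are present; None if absent.
- good_2: A good housing: plain aluminium block, complete rectangle 80 long (x) x 34 wide (y) x 28 mm high, dark recess with a brass pad on its top, 170 g. It starts lying recess up on the bench. Origin: centre of its underside; x along its length, y across, z up. The same either way round. 3 or 4 good ones are present; None if absent.
- good_3: A good housing: plain aluminium block, complete rectangle 80 long (x) x 34 wide (y) x 28 mm high, dark recess with a brass pad on its top, 170 g. It starts lying recess up on the bench. Origin: centre of its underside; x along its length, y across, z up. The same either way round. 3 or 4 good ones are present; None if absent.
- good_4: A good housing: plain aluminium block, complete rectangle 80 long (x) x 34 wide (y) x 28 mm high, dark recess with a brass pad on its top, 170 g. It starts lying recess up on the bench. Origin: centre of its underside; x along its length, y across, z up. The same either way round. 3 or 4 good ones are present; None if absent.
- odd_short: Odd housing, same look but only 60 mm long x 34 x 28 mm. Origin: centre of its underside; x along its length, y across, z up. None if absent.
- odd_chipped: Odd housing, 80 x 34 x 28 mm outline with one corner missing: a bite 28 mm long (x from +12 to +40 mm) and 20 mm wide (y from -3 to +17 mm), full height. Origin: centre of the underside of the 80 x 34 outline; x along the length, z up; full width only for x from -40 to +12 mm, so grip it about x = -14 mm. None if absent.
- odd_crooked: Odd housing, straight part 56 x 34 x 28 mm with one end (+x) running on 28 mm or so further, bent sideways towards +y by 0.5 rad. Origin: centre of the underside of the straight part; x along it, y across it, z up. None if absent.
- reject_bin: Open grey plastic reject bin fixed to the bench, outside 260 (x) x 160 (y) x 45 mm high, walls and floor 5 mm. Origin: centre of its underside; x along its long side, z up. It stands on the left or the right of the bench; a closed black instrument case with a grey lid panel, 220 x 140 x 48 mm, stands on the other side.
- carriage (a joint): The bonder's loading drawer, a sliding aluminium tray: metres it stands out towards the robot. 0 = fully home (two steel tongues reaching 36 mm behind the tray touch the white machine), 0.065 = fully out. It starts 0 to 0.02 out, slides against about 4 N of friction and stays where it is left.
- lane_stop (a point): On the drawer: foot of the end stop's face, mid-lane, on the lane floor (22 mm above the bench). +y runs along the lane away from the stop, +x the way the drawer slides home, z up. Lane 340 mm long from the stop, far end open, 41 mm wide between rails 8 mm high, 6 thick. Stop 20 mm high, 12 thick. White machine body, 50 mm high, begins 70 mm to +x when the drawer is home.
- handle_top (a point): On the drawer: top centre of its upright handle post beyond the stop (28 mm from the stop's face, at lane y = -28 mm). Black cap 22 mm across and 18 mm high on a steel post 14 mm across; the top is 72 mm above the bench.
- dish: Glass dish, 56 mm across, 16 mm high, a bystander to be left alone. Origin: its underside.
- solvent: White solvent bottle, 56 mm across, 130 mm high, a bystander to be left alone. Origin: its underside.
- jar: Amber glass jar, 52 mm across, 60 mm high, a bystander to be left alone. Origin: its underside.
- gauge_block: Dark steel setting block, 44 x 44 x 22 mm, no recess, a bystander to be left alone. Origin: its underside.
Things that resemble listed ones, but are neither listed nor needed, are in the scene too. What is shaped like the odd_short but turquoise is not meant. Leave any red look-alike of the good_3 alone.

How it is judged:
On the way, in this order (a step that is already met when the one before it is completed fails the run):
1. the drawer is pulled out (value of joint carriage above 0.055 m), for 0.2 s.
2. with the drawer still out, all odd housings lie in the reject bin and all good ones stand closed up in the lane (x of good_1 in the frame of lane_stop between -0.006 and 0.006 m and z of each of good_1, good_2, good_3, good_4 in the frame of lane_stop below 0.004 m and angle between each of good_1, good_2, good_3, good_4's own z axis and vertical below 0.1 rad and angle between the x axis of each of good_1, good_2, good_3, good_4 and the y axis of lane_stop, either way round below 0.09 rad and linear speed of each of good_1, good_2, good_3, good_4, odd_short, odd_chipped, odd_crooked below 0.02 m/s and (y of good_1 in the frame of lane_stop between 0.037 and 0.043 m or y of good_1 in the frame of lane_stop between 0.117 and 0.1245 m or y of good_1 in the frame of lane_stop between 0.197 and 0.206 m or y of good_1 in the frame of lane_stop between 0.277 and 0.2875 m) and x of good_2 in the frame of lane_stop between -0.006 and 0.006 m and (y of good_2 in the frame of lane_stop between 0.037 and 0.043 m or y of good_2 in the frame of lane_stop between 0.117 and 0.1245 m or y of good_2 in the frame of lane_stop between 0.197 and 0.206 m or y of good_2 in the frame of lane_stop between 0.277 and 0.2875 m) and x of good_3 in the frame of lane_stop between -0.006 and 0.006 m and (y of good_3 in the frame of lane_stop between 0.037 and 0.043 m or y of good_3 in the frame of lane_stop between 0.117 and 0.1245 m or y of good_3 in the frame of lane_stop between 0.197 and 0.206 m or y of good_3 in the frame of lane_stop between 0.277 and 0.2875 m) and x of good_4 in the frame of lane_stop between -0.006 and 0.006 m and (y of good_4 in the frame of lane_stop between 0.037 and 0.043 m or y of good_4 in the frame of lane_stop between 0.117 and 0.1245 m or y of good_4 in the frame of lane_stop between 0.197 and 0.206 m or y of good_4 in the frame of lane_stop between 0.277 and 0.2875 m) and (y of good_1 in the frame of lane_stop between 0.037 and 0.043 m or y of good_2 in the frame of lane_stop between 0.037 and 0.043 m or y of good_3 in the frame of lane_stop between 0.037 and 0.043 m or y of good_4 in the frame of lane_stop between 0.037 and 0.043 m) and (y of good_1 in the frame of lane_stop between 0.117 and 0.1245 m or y of good_2 in the frame of lane_stop between 0.117 and 0.1245 m or y of good_3 in the frame of lane_stop between 0.117 and 0.1245 m or y of good_4 in the frame of lane_stop between 0.117 and 0.1245 m or y of each of good_1, good_2, good_3, good_4 in the frame of lane_stop below 0.16 m) and (y of good_1 in the frame of lane_stop between 0.197 and 0.206 m or y of good_2 in the frame of lane_stop between 0.197 and 0.206 m or y of good_3 in the frame of lane_stop between 0.197 and 0.206 m or y of good_4 in the frame of lane_stop between 0.197 and 0.206 m or y of each of good_1, good_2, good_3, good_4 in the frame of lane_stop below 0.24 m) and x of odd_short in the frame of reject_bin between -0.12 and 0.12 m and y of odd_short in the frame of reject_bin between -0.07 and 0.07 m and z of odd_short in the frame of reject_bin between -0.01 and 0.045 m and x of odd_chipped in the frame of reject_bin between -0.12 and 0.12 m and y of odd_chipped in the frame of reject_bin between -0.07 and 0.07 m and z of odd_chipped in the frame of reject_bin between -0.01 and 0.045 m and x of odd_crooked in the frame of reject_bin between -0.12 and 0.12 m and y of odd_crooked in the frame of reject_bin between -0.07 and 0.07 m and z of odd_crooked in the frame of reject_bin between -0.01 and 0.045 m and value of joint carriage above 0.045 m), for 0.2 s.
3. the loaded drawer is pushed home (value of joint carriage below 0.004 m), for 0.2 s.
At the end, for the whole second after the job is handed in: Drawer home within 4 mm; good housings flat, recess up, within 6 mm of mid-lane and 0.09 rad, in one row from the stop with no empty place: the 1st at most 3 mm from touching, 2nd 4.5, 3rd 6, 4th 7.5 mm beyond a perfectly tight row; odd ones at rest in the bin, origin below its rim (x of good_1 in the frame of lane_stop between -0.006 and 0.006 m and z of each of good_1, good_2, good_3, good_4 in the frame of lane_stop below 0.004 m and angle between each of good_1, good_2, good_3, good_4's own z axis and vertical below 0.1 rad and angle between the x axis of each of good_1, good_2, good_3, good_4 and the y axis of lane_stop, either way round below 0.09 rad and linear speed of each of good_1, good_2, good_3, good_4, odd_short, odd_chipped, odd_crooked below 0.02 m/s and (y of good_1 in the frame of lane_stop between 0.037 and 0.043 m or y of good_1 in the frame of lane_stop between 0.117 and 0.1245 m or y of good_1 in the frame of lane_stop between 0.197 and 0.206 m or y of good_1 in the frame of lane_stop between 0.277 and 0.2875 m) and x of good_2 in the frame of lane_stop between -0.006 and 0.006 m and (y of good_2 in the frame of lane_stop between 0.037 and 0.043 m or y of good_2 in the frame of lane_stop between 0.117 and 0.1245 m or y of good_2 in the frame of lane_stop between 0.197 and 0.206 m or y of good_2 in the frame of lane_stop between 0.277 and 0.2875 m) and x of good_3 in the frame of lane_stop between -0.006 and 0.006 m and (y of good_3 in the frame of lane_stop between 0.037 and 0.043 m or y of good_3 in the frame of lane_stop between 0.117 and 0.1245 m or y of good_3 in the frame of lane_stop between 0.197 and 0.206 m or y of good_3 in the frame of lane_stop between 0.277 and 0.2875 m) and x of good_4 in the frame of lane_stop between -0.006 and 0.006 m and (y of good_4 in the frame of lane_stop between 0.037 and 0.043 m or y of good_4 in the frame of lane_stop between 0.117 and 0.1245 m or y of good_4 in the frame of lane_stop between 0.197 and 0.206 m or y of good_4 in the frame of lane_stop between 0.277 and 0.2875 m) and (y of good_1 in the frame of lane_stop between 0.037 and 0.043 m or y of good_2 in the frame of lane_stop between 0.037 and 0.043 m or y of good_3 in the frame of lane_stop between 0.037 and 0.043 m or y of good_4 in the frame of lane_stop between 0.037 and 0.043 m) and (y of good_1 in the frame of lane_stop between 0.117 and 0.1245 m or y of good_2 in the frame of lane_stop between 0.117 and 0.1245 m or y of good_3 in the frame of lane_stop between 0.117 and 0.1245 m or y of good_4 in the frame of lane_stop between 0.117 and 0.1245 m or y of each of good_1, good_2, good_3, good_4 in the frame of lane_stop below 0.16 m) and (y of good_1 in the frame of lane_stop between 0.197 and 0.206 m or y of good_2 in the frame of lane_stop between 0.197 and 0.206 m or y of good_3 in the frame of lane_stop between 0.197 and 0.206 m or y of good_4 in the frame of lane_stop between 0.197 and 0.206 m or y of each of good_1, good_2, good_3, good_4 in the frame of lane_stop below 0.24 m) and x of odd_short in the frame of reject_bin between -0.12 and 0.12 m and y of odd_short in the frame of reject_bin between -0.07 and 0.07 m and z of odd_short in the frame of reject_bin between -0.01 and 0.045 m and x of odd_chipped in the frame of reject_bin between -0.12 and 0.12 m and y of odd_chipped in the frame of reject_bin between -0.07 and 0.07 m and z of odd_chipped in the frame of reject_bin between -0.01 and 0.045 m and x of odd_crooked in the frame of reject_bin between -0.12 and 0.12 m and y of odd_crooked in the frame of reject_bin between -0.07 and 0.07 m and z of odd_crooked in the frame of reject_bin between -0.01 and 0.045 m and value of joint carriage below 0.004 m).
It fails at once if a bystander is moved more than 50 mm or knocked over (distance of any of dish, solvent, jar, gauge_block from where it was at the start of the episode above 0.05 m or angle between any of solvent, jar's own z axis and vertical above 0.8 rad).
Of good_1, good_2, good_3, good_4 only 3 to 4 are there at a start; the rules pass over those that are not, and their reading is None.
Of odd_short, odd_chipped, odd_crooked only 2 to 3 are there at a start; the rules pass over those that are not, and their reading is None.
At some moment in a run one of good_1, good_2, good_3, good_4, odd_short, odd_chipped, odd_crooked may be knocked a few centimetres aside while the robot is not near it.
Once in a run the grip may slacken for a moment while it holds something.
It also fails if it takes over 210 s, if anything falls off the work surface, if the arm or the gripper's body presses on something with over 40 N, if the wrist force passes 120 N, or if a joint passes its speed limit or range.

## Working session

There is one attempt and no reset: what is moved stays moved. The work goes in short steps, Python scripts to look and compute and a tool call to move; the robot and the scene stay as the last step left them, time stands still between calls to the robot, and variables do not carry over. Pictures are saved under pics/ and viewed, and the job is handed in when it is done.

Besides the shell and the picture viewer there is one more tool, called after ">>>" as name(argument=value, ...), one argument or row to a line, values as JSON. arm_command: Moves the arm, as the interface text tells. Its arguments: {"type":"object","properties":{"targets":{"type":"array"},"newtons":{"type":"number"}},"required":["targets"]}

```bash
mkdir -p pics; ls; cat > h.py <<'E'
import numpy as np, cv2
from bench import read_state, camera, camera_params
from scipy.spatial.transform import Rotation as R
def snap(name,fn,show=True):
    s=read_state(); im=camera(name); cv2.imwrite('pics/'+fn,im[:,:,::-1]); return s,im
def campose(name,s=None):
    p=camera_params(name); K=np.array(p['intrinsics']); d=np.array(p['dist'])
    if name=='wrist':
        M=np.array(p['mount']); T=np.eye(4); T[:3,:3]=R.from_quat(s['eef_rot']).as_matrix(); T[:3,3]=s['ee_pos']
        W=T@M
    else:
        W=np.eye(4); W[:3,:3]=R.from_quat(p['orientation']).as_matrix(); W[:3,3]=p['xyz']
    return K,d,W
def px2w(name,pts,z,s=None):
    K,d,W=campose(name,s); pts=np.array(pts,float).reshape(-1,1,2)
    u=cv2.undistortPoints(pts,K,d).reshape(-1,2)
    r=np.c_[u,np.ones(len(u))]@W[:3,:3].T; z=np.broadcast_to(z,len(u))
    t=(z-W[2,3])/r[:,2]
    return W[:3,3]+r*t[:,None]
def w2px(name,P,s=None):
    K,d,W=campose(name,s); V=np.linalg.inv(W)
    rv=cv2.Rodrigues(V[:3,:3])[0]
    return cv2.projectPoints(np.array(P,float).reshape(-1,1,3),rv,V[:3,3],K,d)[0].reshape(-1,2)
E
python3 - <<'E'
from h import *
print(read_state())
for n in('scene','top','wrist'):
    snap(n,n+'0.png'); print(camera_params(n))
E
```

```text
pics
{'time': 0.0, 'joint_positions': array([-1.20159588,  0.33289168, -0.06472357,  1.46095723,  0.02158117,
        1.34990297, -0.08847654]), 'joint_vel': array([-8.23569894e-05, -5.49215096e-04, -9.14176485e-05,  2.05457179e-05,
        8.27259284e-04, -1.48056308e-03,  8.30726979e-04]), 'joint_torque': array([-3.01738027e-06, -6.23251390e+01,  2.46572070e-02, -3.89904821e+01,
       -6.12471672e-02,  3.97150603e-02,  1.30326493e-04]), 'ee_pos': array([0.23848065, 0.57724378, 0.19793406]), 'eef_rot': array([-0.39343018,  0.58817059,  0.39282982,  0.58732681]), 'ft_force': array([-0.39182941, -0.55380342, -0.7302809 ]), 'torque': array([0.07131797, 0.02240242, 0.0180966 ]), 'width': 0.08704978952377547}
{'intrinsics': array([[560.09971103,   0.        , 327.79393013],
       [  0.        , 560.09971103, 244.57723505],
       [  0.        ,   0.        ,   1.        ]]), 'dist': array([-0.12398258,  0.        ,  0.        ,  0.        ,  0.        ]), 'xyz': array([ 1.2441785 , -0.3884288 ,  1.01094323]), 'orientation': array([ 0.79803774,  0.48013003, -0.19482309, -0.30766033])}
{
[... 284 characters left out ...]
72492,  1.06751319]), 'orientation': array([ 0.71331871, -0.69912233,  0.02960651, -0.03908765])}
{'intrinsics': array([[379.27593725,   0.        , 325.32781968],
       [  0.        , 379.27593725, 241.42948072],
       [  0.        ,   0.        ,   1.        ]]), 'dist': array([-0.07538698,  0.        ,  0.        ,  0.        ,  0.        ]), 'mount': array([[-1.50251469e-03, -2.78514548e-01,  9.60430835e-01,
        -1.86034407e-01],
       [ 5.26735688e-04, -9.60432006e-01, -2.78514064e-01,
         7.60300364e-02],
       [ 9.99998732e-01,  8.74217232e-05,  1.58976676e-03,
        -1.55181657e-04],
       [ 0.00000000e+00,  0.00000000e+00,  0.00000000e+00,
         1.00000000e+00]])}
```

View pics/top0.png

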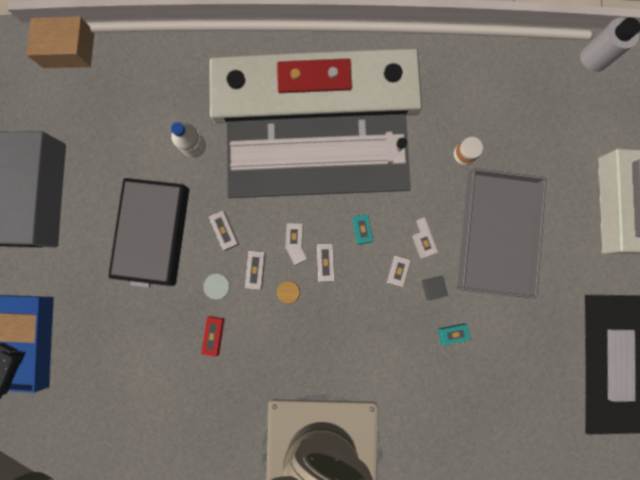

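View pics/scene0.png

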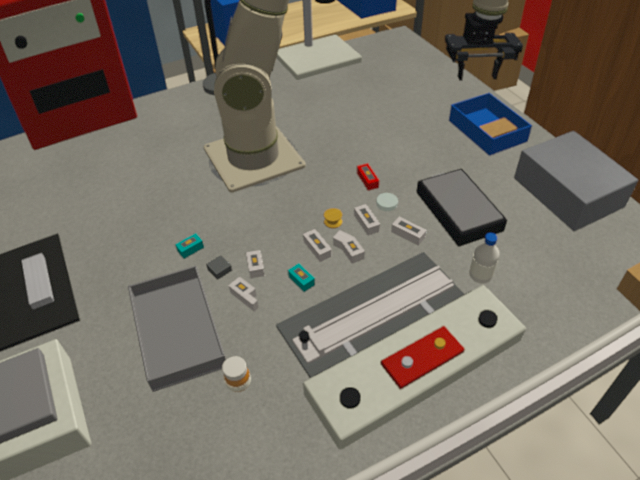

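View pics/wrist0.png

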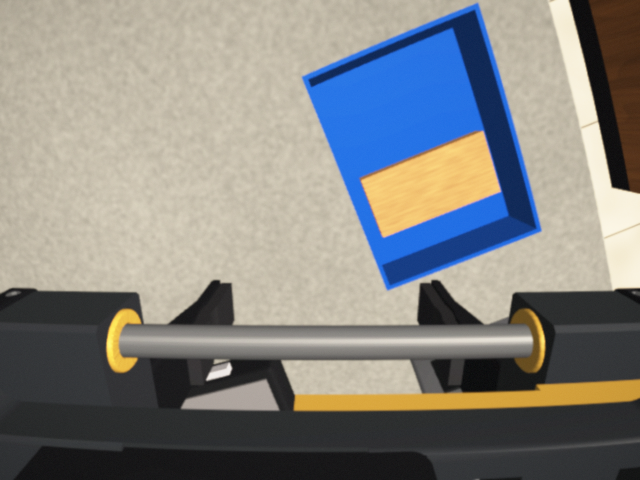

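```bash
python3 - <<'E'
import cv2
im=cv2.imread('pics/top0.png')
cv2.imwrite('pics/t0a.png',cv2.resize(im[200:310,190:350],None,fx=5,fy=5,interpolation=cv2.INTER_CUBIC))
cv2.imwrite('pics/t0b.png',cv2.resize(im[200:310,340:500],None,fx=5,fy=5,interpolation=cv2.INTER_CUBIC))
cv2.imwrite('pics/t0c.png',cv2.resize(im[105:205,220:420],None,fx=4,fy=4,interpolation=cv2.INTER_CUBIC))
E
```

```text
(no output)
```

View pics/t0a.png

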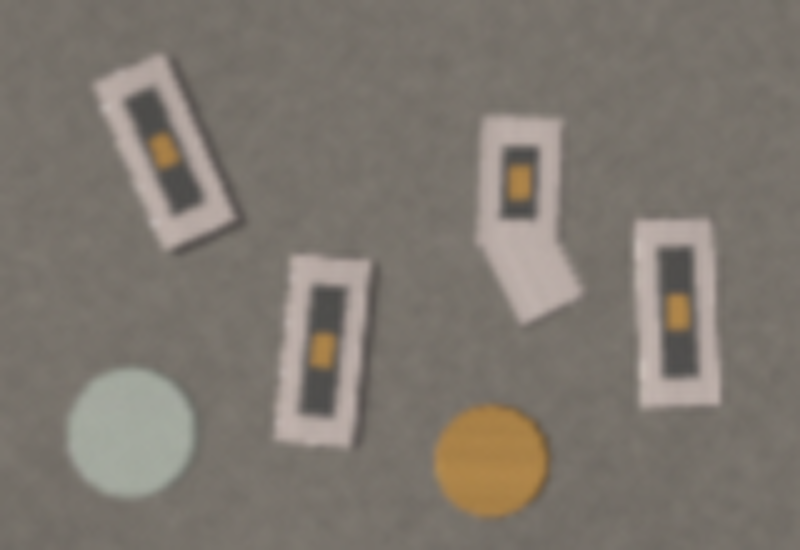

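View pics/t0b.png

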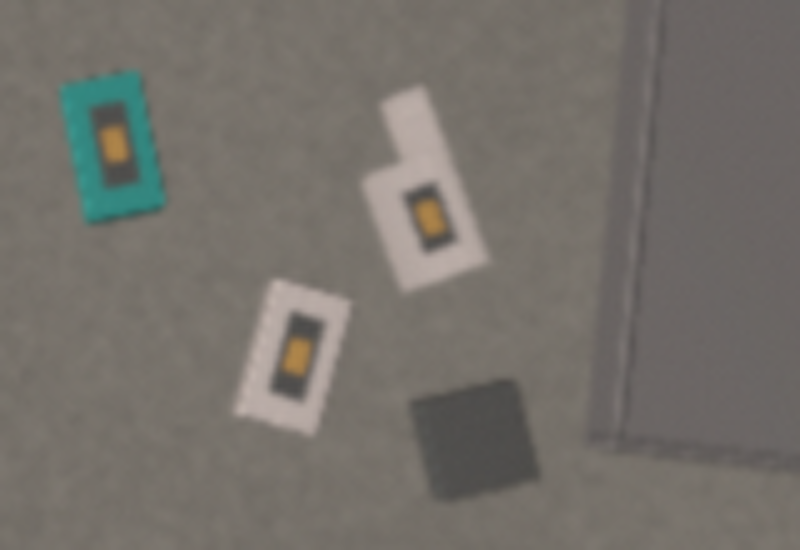

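View pics/t0c.png

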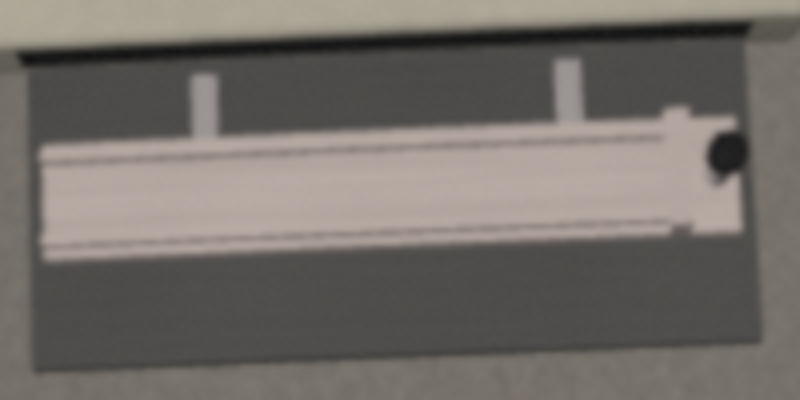

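```bash
cat > m0.py <<'E'
from h import *
a=lambda l,o,f:np.array(l,float)/f+np.array(o)-0.5+0.5/f
O1=(190,200);O2=(340,200);O3=(220,105)
D={'A':(a([(93,85),(165,53),(238,218),(172,250),(165,150)],O1,5),.028),
'B':(a([(290,255),(372,262),(352,447),(274,438),(323,351)],O1,5),.028),
'C':(a([(634,220),(711,218),(720,405),(641,408),(678,313)],O1,5),.028),
'short':(a([(270,280),(352,300),(313,437),(234,415),(297,357)],O2,5),.028),
'chip':(a([(360,180),(405,292),(490,262),(425,85),(380,100),(431,217)],O2,5),.028),
'crook':(a([(483,117),(562,120),(557,240),(476,240),(522,325),(582,293),(520,183)],O1,5),.028),
'cap':(a([(728,153)],O3,4),.072),
'stopface@floor,mid':(a([(663,182)],O3,4),.022),
'rails TL,TR,BR,BL':(a([(42,150),(663,122),(668,230),(42,255)],O3,4),.030),
'lane floor edges':(a([(42,163),(663,138),(668,220),(42,243)],O3,4),.022),
'machine':(a([(20,57),(750,30)],O3,4),.05),
'binrim':(np.array([(470,168),(546,178),(536,297),(460,290)]),.045),
'gauge':(np.array([(434,288)]),.022),'dish':(np.array([(216,286)]),.016),'amber':(np.array([(288,292)]),.016),
'jarcap':(np.array([(471,147)]),.06),'bottle':(np.array([(180,130)]),.13),'turq':(np.array([(363,229),(455,335)]),.028)}
for k,(p,z) in D.items():
    w=px2w('top',p,z); print(k,np.round(w[:,:2]*1000).astype(int).tolist())
E
python3 m0.py
```

```text
A [[501, 252], [516, 221], [445, 187], [431, 214], [474, 219]]
B [[430, 164], [428, 129], [349, 135], [352, 168], [389, 148]]
C [[448, 18], [449, -15], [370, -20], [368, 13], [409, -2]]
short [[425, -146], [418, -181], [360, -165], [368, -131], [393, -158]]
chip [[469, -184], [421, -203], [435, -239], [510, -212], [503, -192], [453, -214]]
crook [[490, 83], [490, 49], [439, 50], [438, 85], [402, 64], [416, 39], [462, 67]]
cap [[657, -156]]
stopface@floor,mid [[655, -128]]
rails TL,TR,BR,BL [[665, 211], [686, -127], [627, -130], [607, 208]]
lane floor edges [[660, 212], [680, -128], [634, -130], [616, 210]]
machine [[711, 221], [732, -171]]
binrim [[614, -306], [597, -471], [343, -443], [355, -283]]
gauge [[359, -233]]
dish [[353, 231]]
amber [[344, 76]]
jarcap [[656, -304]]
bottle [[660, 291]]
turq [[481, -80], [261, -277]]
```

```bash
cat >> h.py <<'E'
def st():
    s=read_state(); Rm=R.from_quat(s['eef_rot']).as_matrix()
    z=Rm[:,2]; print('t%.1f'%s['time'],'tcp',np.round(s['ee_pos']*1000,1),'xax',np.round(Rm[:,0],3),'jawdeg %.1f'%np.degrees(np.arctan2(z[1],z[0])),'F',np.round(s['ft_force'],1),'w %.1f'%(s['width']*1000), 'j7 %.2f'%s['joint_positions'][6]); return s
def plan(p,jaw=None,s=None):
    """shift mm + rotvec in tool axes to reach TCP p (m), jaw axis heading deg (nearest mod 180 if jaw is 'a' else exact)"""
    s=s or st(); R0=R.from_quat(s['eef_rot']); z=R0.as_matrix()[:,2]
    cur=np.degrees(np.arctan2(z[1],z[0]))
    if jaw is None: jaw=cur
    d=(jaw-cur+90)%180-90; h=np.radians(cur+d)
    zt=np.array([np.cos(h),np.sin(h),0]); xt=np.array([0,0,-1.]); yt=np.cross(zt,xt)
    R1=R.from_matrix(np.c_[xt,yt,zt])
    print('plan mm',np.round(R0.inv().apply(np.array(p)-s['ee_pos'])*1000,1),'rot',np.round((R0.inv()*R1).as_rotvec(),3))
E
python3 -c "
from h import *
plan([.657,-.156,.15],3)"
```

```text
t0.1 tcp [238.5 577.4 198.2] xax [-0.    -0.001 -1.   ] jawdeg 67.6 F [ 0.1 -0.7  0.1] w 86.9 j7 -0.09
plan mm [  48.7 -666.8 -518. ] rot [ 1.127e+00 -1.000e-03  1.000e-03]
```

>>> arm_command(
  targets=[
    [100,30,-330,-259,0.56,0,0],
    [100,30,-330,-259,0.56,0,0],
    [100,30,-330,-259,0.56,0,0],
    [100,30,-330,-259,0.56,0,0],
    [100,30,-330,-259,0.56,0,0],
    [100,30,-330,-259,0.56,0,0],
    [100,30,-330,-259,0.56,0,0],
    [100,30,-330,-259,0.56,0,0],
    [100,30,-660,-518,1.127,0,0],
    [100,30,-660,-518,1.127,0,0],
  ],
)

```text
time: 1.15
ee_pos: [0.4843, 0.1411, 0.1698]
eef_rot: [-0.11, 0.698, 0.11, 0.698]
ft_force: [0.6, 1.6, 1.1]
width: 0.053
```

```bash
python3 -c "
from h import *
plan([.60,-.156,.2],3)"
```

```text
t1.1 tcp [484.3 141.1 169.8] xax [ 0.  0. -1.] jawdeg 18.0 F [0.6 1.6 1.1] w 53.0 j7 -0.03
plan mm [ -30.2 -318.3   18.5] rot [ 0.261  0.    -0.   ]
```

>>> arm_command(
  targets=[
    [100,-30,-315,18,0.26,0,0],
    [100,-30,-315,18,0.26,0,0],
    [100,-30,-315,18,0.26,0,0],
    [100,-30,-315,18,0.26,0,0],
    [100,-30,-315,18,0.26,0,0],
    [100,-30,-315,18,0.26,0,0],
    [100,-30,-315,18,0.26,0,0],
    [100,-30,-315,18,0.26,0,0],
  ],
)

```text
time: 1.95
ee_pos: [0.5995, -0.1542, 0.1996]
eef_rot: [-0.02, 0.707, 0.018, 0.707]
ft_force: [0.3, -0.6, -0.4]
width: 0.0532
```

```bash
python3 -c "
from h import *
st(); s,_=snap('wrist','w1.png')
print(w2px('wrist',[[.657,-.156,.072],[.655,-.128,.022]],s))"
```

```text
t1.9 tcp [ 599.5 -154.2  199.6] xax [-0.001 -0.002 -1.   ] jawdeg 3.1 F [ 0.3 -0.6 -0.4] w 53.2 j7 0.38
[[391.81678404 230.60284434]
 [383.93464444 189.32015582]]
```

View pics/w1.png

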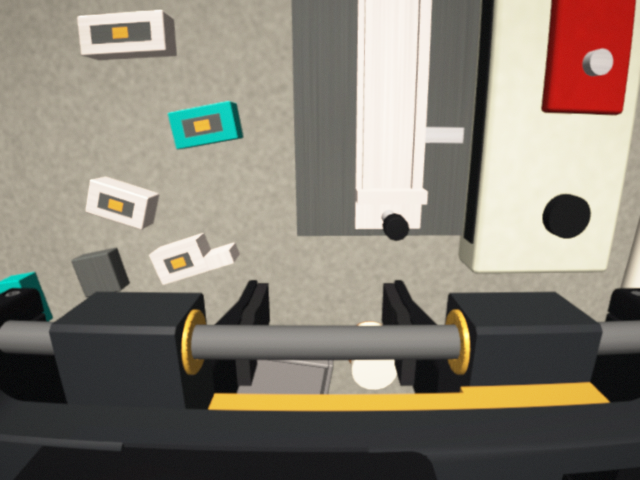

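```bash
python3 -c "
from h import *
s=st(); im=cv2.imread('pics/w1.png'); cv2.imwrite('pics/w1c.png',cv2.resize(im[120:270,290:490],None,fx=4,fy=4,interpolation=cv2.INTER_CUBIC))
c=px2w('wrist',[(396,226.5)],.072,s)[0];print(c)
plan([c[0],c[1],.11],3)"
```

```text
t2.0 tcp [ 599.4 -151.6  199.3] xax [-0.001 -0.    -1.   ] jawdeg 3.2 F [ 0.2  1.6 -0.5] w 52.7 j7 0.38
[ 0.66002181 -0.14923735  0.072     ]
t2.0 tcp [ 599.4 -151.6  199.3] xax [-0.001 -0.    -1.   ] jawdeg 3.2 F [ 0.2  1.6 -0.5] w 52.7 j7 0.38
plan mm [89.3 -1.  60.7] rot [ 0.004 -0.001  0.   ]
```

View pics/w1c.png

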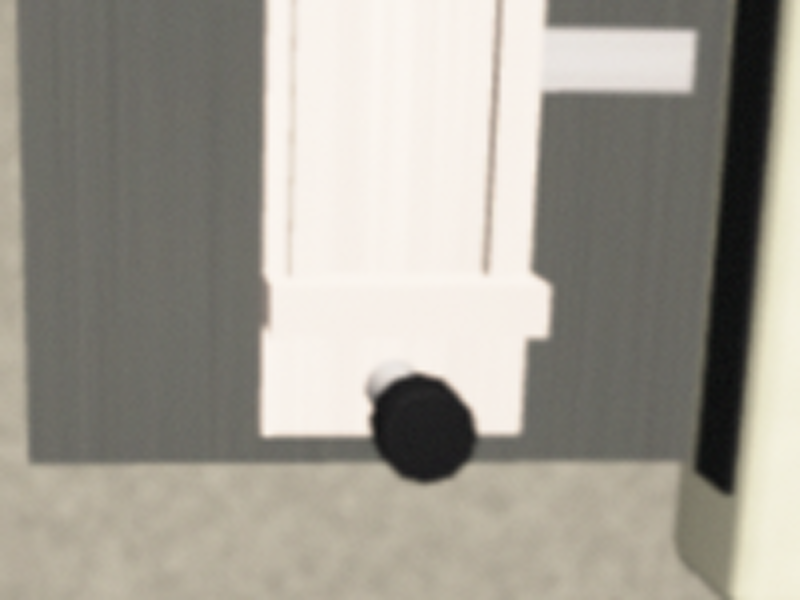

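>>> arm_command(
  targets=[
    [100,89,-1.5,60,0,0,0],
    [100,89,-1.5,60,0,0,0],
    [100,89,-1.5,60,0,0,0],
    [100,120,-1.5,60,0,0,0],
    [100,146,-1.5,60,0,0,0],
    [200,146,-1.5,60,0,0,0],
    [200,146,-1.5,60,0,0,0],
    [200,146,-1.5,60,0,0,0],
    [255,146,-1.5,60,0,0,0],
    [255,146,-1.5,60,0,0,0],
  ],
  newtons=30,
)

```text
time: 3.0
ee_pos: [0.6602, -0.1484, 0.0551]
eef_rot: [-0.021, 0.706, 0.021, 0.707]
ft_force: [-0.2, -0.4, -0.2]
width: 0.0208
```

>>> arm_command(
  targets=[
    [255,0,0,-8,0,0,0],
    [255,0,0,-16,0,0,0],
    [255,0,0,-24,0,0,0],
    [255,0,0,-32,0,0,0],
    [255,0,0,-40,0,0,0],
    [255,0,0,-46,0,0,0],
    [255,0,0,-49,0,0,0],
    [255,0,0,-52,0,0,0],
    [255,0,0,-52,0,0,0],
  ],
)

```text
time: 3.9
ee_pos: [0.6076, -0.1514, 0.0539]
eef_rot: [-0.021, 0.707, 0.021, 0.707]
ft_force: [0.2, -0.2, 0.7]
width: 0.0004
```

```bash
python3 -c "
from h import *
st(); s,_=snap('wrist','w2.png');snap('top','t2.png')"
```

```text
t3.9 tcp [ 607.6 -151.4   53.9] xax [-0.  0. -1.] jawdeg 3.4 F [ 0.2 -0.2  0.7] w 0.4 j7 0.45
```

View pics/w2.png

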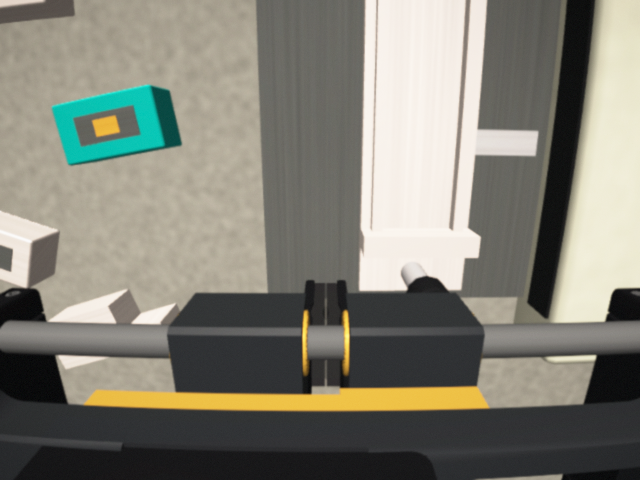

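```bash
python3 -c "
from h import *
s=read_state()
for p in [(400,263),(428,270),(420,292),(447,292),(432,283)]: print(p,px2w('wrist',[p],.072,s).round(3))
print(w2px('wrist',[[.66,-.152,.072],[.66,-.152,.054],[.607,-.151,.06]],s))
im=cv2.imread('pics/w2.png'); cv2.imwrite('pics/w2c.png',cv2.resize(im[220:320,350:500],None,fx=5,fy=5,interpolation=cv2.INTER_CUBIC))
im=cv2.imread('pics/t2.png'); cv2.imwrite('pics/t2c.png',cv2.resize(im[105:205,290:420],None,fx=5,fy=5,interpolation=cv2.INTER_CUBIC))
"
```

```text
(400, 263) [[ 0.642 -0.132  0.072]]
(428, 270) [[ 0.656 -0.135  0.072]]
(420, 292) [[ 0.654 -0.146  0.072]]
(447, 292) [[ 0.667 -0.146  0.072]]
(432, 283) [[ 0.659 -0.141  0.072]]
[[430.88980942 303.28375499]
 [421.94397608 288.69836553]
 [322.65781608 286.11313416]]
```

View pics/w2c.png

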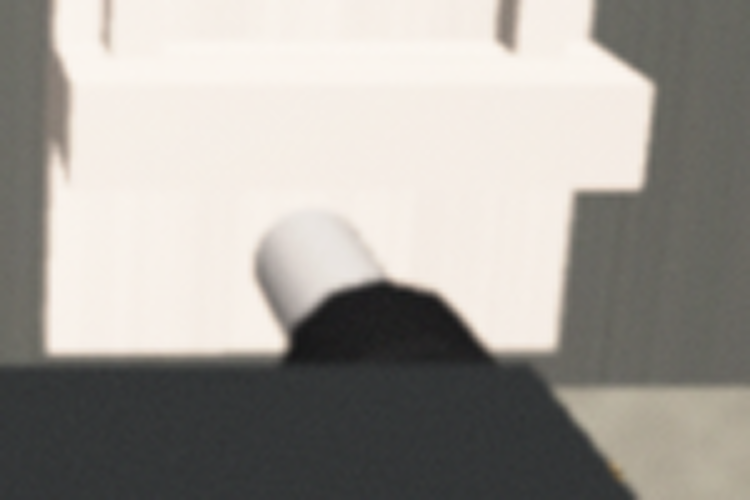

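View pics/t2c.png

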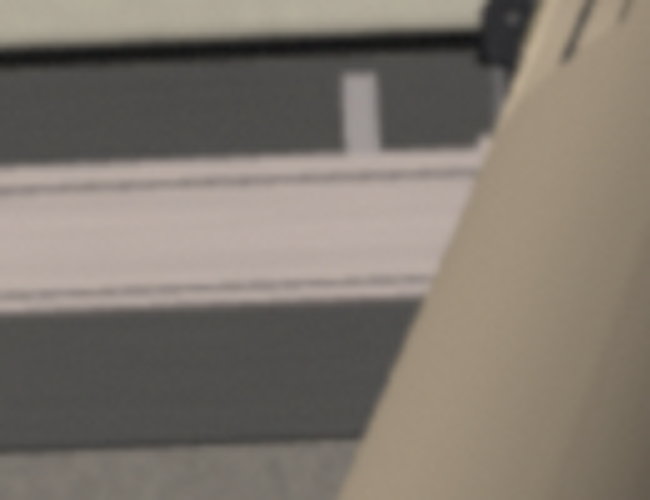

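```bash
python3 -c "
from h import *
s=read_state()
s1=dict(s); s1['ee_pos']=np.array([.5995,-.1542,.1996]); s1['eef_rot']=np.array([-0.02, 0.707, 0.018, 0.707]); s1['eef_rot']/=np.linalg.norm(s1['eef_rot'])
print(px2w('wrist',[(396,227)],.072,s1), px2w('wrist',[(428,276)],.054,s),px2w('wrist',[(411,263)],.022,s))
print('w1 stopface,floor',px2w('wrist',[(290+390/4,120+275/4)],.042,s1),'w2',px2w('wrist',[(350+330/5,220+84/5)],.042,s))
print(px2w('wrist',[(359,236),(478,257)],.042,s))
"
```

```text
[[ 0.66035618 -0.15283927  0.072     ]] [[ 0.66225021 -0.14462305  0.054     ]] [[ 0.66068044 -0.14868345  0.022     ]]
w1 stopface,floor [[ 0.65506126 -0.12474972  0.042     ]] w2 [[ 0.65632879 -0.12680502  0.042     ]]
[[ 0.62528289 -0.12821213  0.042     ]
 [ 0.69270032 -0.13630831  0.042     ]]
```

>>> arm_command(
  targets=[
    [100,-35,0,0,0,0,0],
    [100,-35,-7.7,52,0,0,0],
    [100,-35,-7.7,52,0,0,0],
    [100,-35,-7.7,52,0,0,0],
    [100,6,-7.7,52,0,0,0],
    [100,6,-7.7,52,0,0,0],
    [100,6,-7.7,52,0,0,0],
  ],
)

```text
time: 4.7
ee_pos: [0.659, -0.1561, 0.0479]
eef_rot: [-0.021, 0.707, 0.021, 0.706]
ft_force: [0.1, -0.1, 0.6]
width: 0.0477
```

>>> arm_command(
  targets=[
    [255,0,0,0,0,0,0],
    [255,0,0,0,0,0,0],
    [255,0,0,0,0,0,0],
    [255,0,0,0,0,0,0],
    [255,0,0,0,0,0,0],
    [255,0,0,0,0,0,0],
    [255,0,0,0,0,0,0],
    [255,0,0,0,0,0,0],
  ],
  newtons=40,
)

```text
time: 5.5
ee_pos: [0.6607, -0.1563, 0.0488]
eef_rot: [-0.021, 0.706, 0.021, 0.707]
ft_force: [-0.8, 0.6, 5.5]
width: 0.0019
```

```bash
python3 -c "
from h import *
st(); s,_=snap('wrist','w3.png');_,im=snap('scene','s3.png')
cv2.imwrite('pics/s3c.png',cv2.resize(im[230:400,250:450,::-1],None,fx=4,fy=4,interpolation=cv2.INTER_CUBIC)[:600])"
```

```text
t5.5 tcp [ 660.7 -156.3   48.8] xax [ 0.001 -0.    -1.   ] jawdeg 3.4 F [-0.8  0.6  5.5] w 1.9 j7 0.45
```

View pics/w3.png

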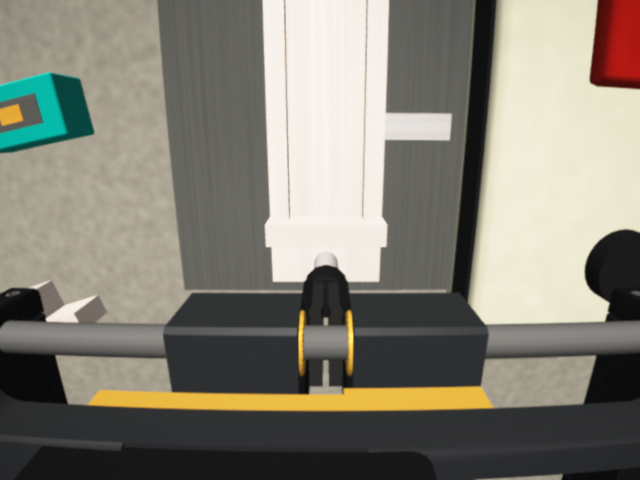

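View pics/s3c.png

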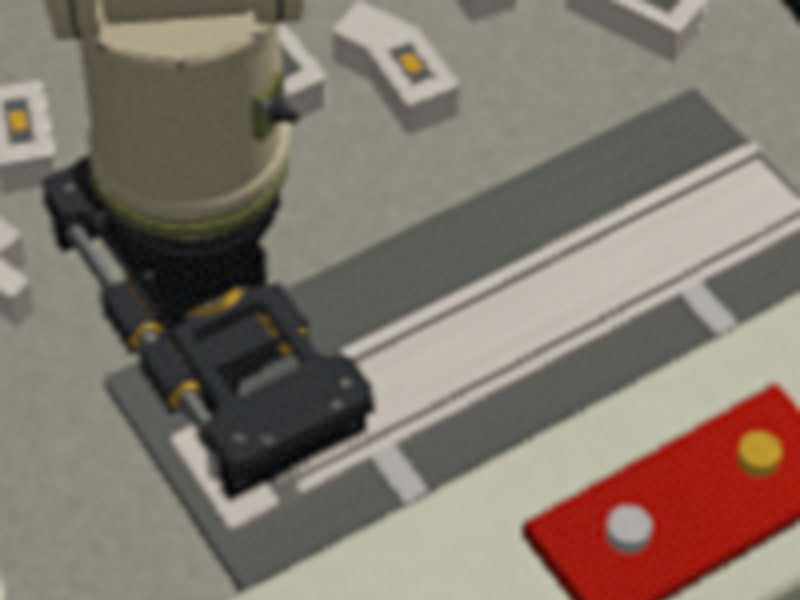

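```bash
python3 -c "
from h import *
s=read_state()
print(px2w('wrist',[(325,264)],.072,s),px2w('wrist',[(325,264)],.054,s),px2w('wrist',[(325,253)],.022,s), px2w('wrist',[(325,253)],.042,s), px2w('wrist',[(325,246),(325,222)],.042,s),px2w('wrist',[(325,246),(325,215)],.022,s),px2w('wrist',[(270,282)],.022,s))
print(w2px('wrist',[[.6607,-.1563,.0488],[.6607,-.1563,.0679]],s))
im=cv2.imread('pics/w3.png'); cv2.imwrite('pics/w3c.png',cv2.resize(im[200:400,230:420],None,fx=3,fy=3,interpolation=cv2.INTER_CUBIC))
"
```

```text
[[ 0.65982524 -0.13788305  0.072     ]] [[ 0.66022641 -0.1442496   0.054     ]] [[ 0.66053321 -0.14871317  0.022     ]] [[ 0.66012567 -0.1422835   0.042     ]] [[ 0.65989466 -0.13838718  0.042     ]
 [ 0.65912095 -0.12533844  0.042     ]] [[ 0.66027824 -0.14441265  0.022     ]
 [ 0.65918078 -0.12590399  0.022     ]] [[ 0.62846387 -0.16904105  0.022     ]]
[[324.53118613 282.27808735]
 [324.53677482 297.43187603]]
```

View pics/w3c.png

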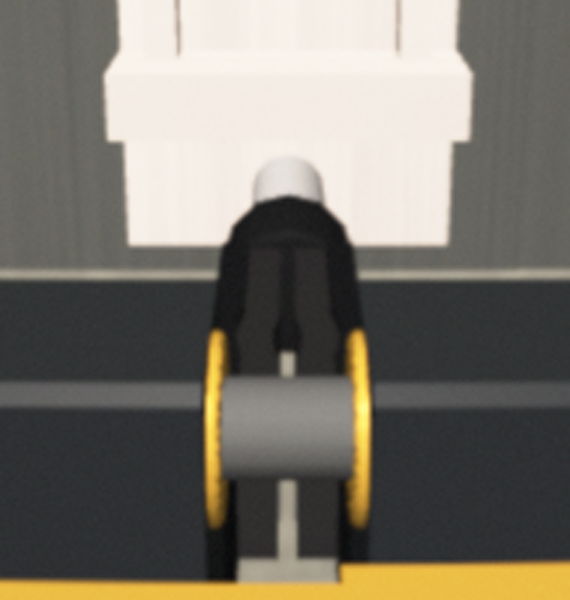

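>>> arm_command(
  targets=[
    [120,0,0,0,0,0,0],
    [120,0,0,0,0,0,0],
    [120,0,0,0,0,0,0],
    [120,0,0,0,0,0,0],
    [120,8,0,0,0,0,0],
    [120,16,0,0,0,0,0],
    [120,16,0,0,0,0,0],
  ],
)

```text
time: 6.3
ee_pos: [0.6588, -0.1556, 0.0296]
eef_rot: [-0.021, 0.708, 0.021, 0.706]
ft_force: [0.8, 1.2, 0.0]
width: 0.0437
```

```bash
python3 -c "
from h import *
st(); s,_=snap('wrist','w4.png')
im=cv2.imread('pics/w4.png'); cv2.imwrite('pics/w4c.png',cv2.resize(im[180:360,230:420],None,fx=3,fy=3,interpolation=cv2.INTER_CUBIC))
"
```

```text
t6.3 tcp [ 658.8 -155.6   29.6] xax [-0.003  0.001 -1.   ] jawdeg 3.4 F [0.8 1.2 0. ] w 43.7 j7 0.46
```

View pics/w4c.png

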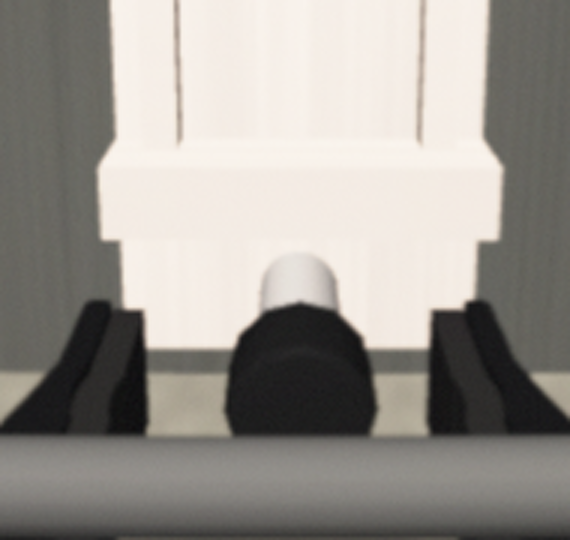

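>>> arm_command(
  targets=[
    [255,0,0,0,0,0,0],
    [255,0,0,0,0,0,0],
    [255,0,0,0,0,0,0],
    [255,0,0,0,0,0,0],
    [255,0,0,0,0,0,0],
    [255,0,0,0,0,0,0],
  ],
  newtons=25,
)

```text
time: 6.95
ee_pos: [0.6604, -0.156, 0.0321]
eef_rot: [-0.021, 0.707, 0.021, 0.707]
ft_force: [1.0, -0.5, -0.1]
width: 0.0212
```

>>> arm_command(
  targets=[
    [255,0,0,-3,0,0,0],
    [255,0,0,-8,0,0,0],
    [255,0,0,-14,0,0,0],
    [255,0,0,-20,0,0,0],
    [255,0,0,-20,0,0,0],
  ],
)

```text
time: 7.45
ee_pos: [0.6397, -0.1573, 0.0321]
eef_rot: [-0.021, 0.707, 0.021, 0.707]
ft_force: [0.0, -0.7, 1.7]
width: 0.0212
```

>>> arm_command(
  targets=[
    [255,0,0,-6,0,0,0],
    [255,0,0,-12,0,0,0],
    [255,0,0,-18,0,0,0],
    [255,0,0,-24,0,0,0],
    [255,0,0,-28,0,0,0],
    [255,0,0,-31,0,0,0],
    [255,0,0,-33,0,0,0],
    [255,0,0,-34,0,0,0],
  ],
)

```text
time: 8.25
ee_pos: [0.6064, -0.1593, 0.0321]
eef_rot: [-0.021, 0.707, 0.021, 0.707]
ft_force: [4.3, -0.0, -0.3]
width: 0.0214
```

>>> arm_command(
  targets=[
    [255,0,0,-1,0,0,0],
    [255,0,0,-2,0,0,0],
    [255,0,0,-3,0,0,0],
    [255,0,0,-4,0,0,0],
  ],
)

```text
time: 8.65
ee_pos: [0.6053, -0.1594, 0.0322]
eef_rot: [-0.022, 0.705, 0.021, 0.709]
ft_force: [21.4, -3.1, -11.9]
width: 0.0213
```

>>> arm_command(
  targets=[
    [255,0,0,3,0,0,0],
    [255,0,0,3,0,0,0],
    [100,0,0,3,0,0,0],
    [100,0,0,3,0,0,0],
    [100,0,0,3,0,0,0],
    [100,0,0,3,0,0,0],
    [100,-50,0,3,0,0,0],
    [100,-100,0,3,0,0,0],
    [100,-160,0,-40,0,0,0],
    [100,-160,150,-120,0,0,0],
  ],
)

```text
time: 9.65
ee_pos: [0.5482, -0.127, 0.183]
eef_rot: [-0.019, 0.704, 0.016, 0.709]
ft_force: [0.0, 0.4, 0.6]
width: 0.0529
```

>>> arm_command(
  targets=[
    [60,-30,100,-120,0,0,0],
    [60,-30,100,-120,0,0,0],
    [60,-30,100,-120,0,0,0],
    [60,-30,100,-120,0,0,0],
    [60,-30,100,-120,0,0,0],
    [60,-30,100,-120,0,0,0],
  ],
)

```text
time: 10.25
ee_pos: [0.4222, -0.0284, 0.2079]
eef_rot: [-0.021, 0.707, 0.021, 0.707]
ft_force: [-0.0, -0.8, 1.4]
width: 0.0665
```

```bash
python3 -c "
from h import *
st(); s,_=snap('wrist','w5.png');snap('top','t5.png')
st()"
```

```text
t10.2 tcp [422.2 -28.4 207.9] xax [ 0.  0. -1.] jawdeg 3.3 F [-0.  -0.8  1.4] w 66.5 j7 -0.06
t10.3 tcp [422.2 -28.8 207.5] xax [-0.001 -0.001 -1.   ] jawdeg 3.3 F [-1.4  0.5 -0.6] w 66.6 j7 -0.06
```

View pics/w5.png

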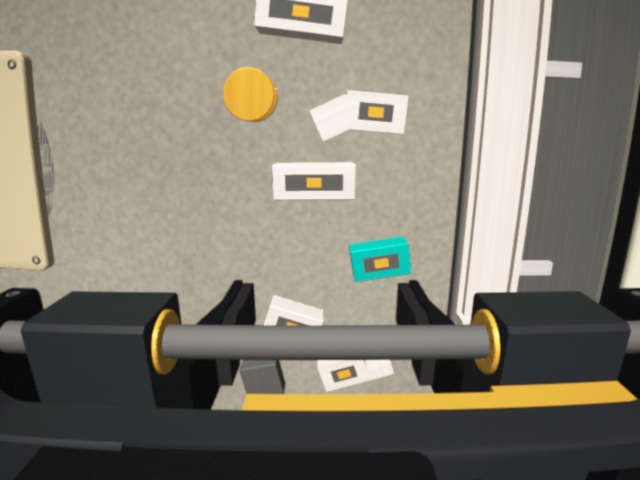

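View pics/t5.png

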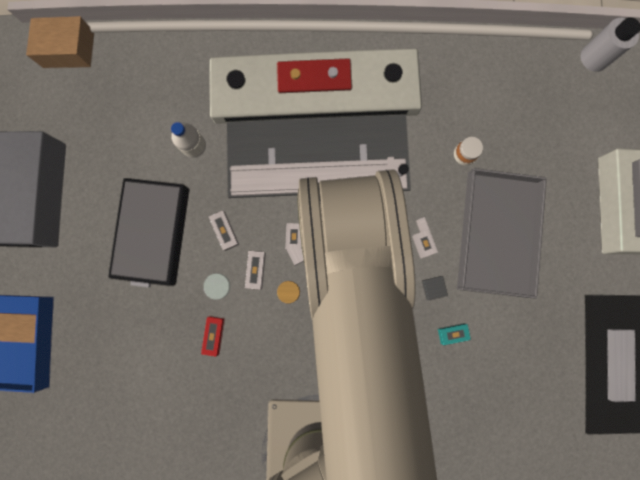

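```bash
python3 -c "
from h import *
plan([.4525,-.212,.10],110)"
```

```text
t10.3 tcp [422.2 -28.8 207.5] xax [-0.001 -0.001 -1.   ] jawdeg 3.3 F [-1.4  0.5 -0.6] w 66.6 j7 -0.06
plan mm [ 107.6 -184.5   19.9] rot [ 1.279e+00 -0.000e+00  1.000e-03]
```

>>> arm_command(
  targets=[
    [90,40,-185,20,1.28,0,0],
    [90,40,-185,20,1.28,0,0],
    [90,40,-185,20,1.28,0,0],
    [90,40,-185,20,1.28,0,0],
    [90,40,-185,20,1.28,0,0],
    [90,40,-185,20,1.28,0,0],
    [90,40,-185,20,1.28,0,0],
    [90,40,-185,20,1.28,0,0],
    [90,40,-185,20,1.28,0,0],
    [90,40,-185,20,1.28,0,0],
  ],
)

```text
time: 11.35
ee_pos: [0.4525, -0.2125, 0.1674]
eef_rot: [0.405, 0.579, -0.407, 0.579]
ft_force: [-0.3, 0.3, -0.2]
width: 0.0562
```

```bash
python3 -c "
from h import *
st(); s,_=snap('wrist','w6.png')
print(px2w('wrist',[(320,240)],.028,s))"
```

```text
t11.3 tcp [ 452.5 -212.5  167.4] xax [-0.001 -0.001 -1.   ] jawdeg -70.1 F [-0.3  0.3 -0.2] w 56.2 j7 -0.82
[[ 0.43549932 -0.21375629  0.028     ]]
```

View pics/w6.png

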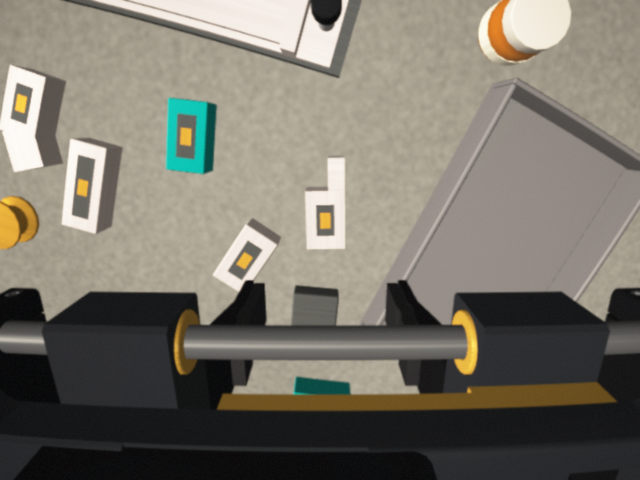

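```bash
python3 -c "
from h import *
s=read_state()
w=px2w('wrist',[(305.5,191),(344,191),(345,248),(306,249),(325.3,220),(328,158),(344,158)],.028,s)[:,:2]*1000;print(w.round(1).tolist())
d=w[1]-w[2];print(np.degrees(np.arctan2(d[1],d[0])))
w=px2w('wrist',[(252,220),(279,238),(244,291),(213,274),(246,257)],.028,s)[:,:2]*1000;print(w.round(1).tolist())
plan([.4535,-.213,.013],110)
"
```

```text
[[472.5, -186.9], [483.9, -218.0], [436.2, -237.2], [423.3, -204.6], [454.3, -211.7], [505.5, -195.4], [510.1, -208.1]]
21.87782407503015
[[432.2, -151.0], [424.7, -178.6], [364.6, -163.8], [370.9, -131.9], [397.4, -156.0]]
t11.4 tcp [ 452.5 -212.3  167.5] xax [-0.001 -0.001 -1.   ] jawdeg -69.9 F [1.1 0.1 1. ] w 56.5 j7 -0.82
plan mm [154.5   0.9   0.9] rot [0.001 0.001 0.002]
```

>>> arm_command(
  targets=[
    [90,50,1,0,0,0,0],
    [90,100,1,0,0,0,0],
    [90,140,1,0,0,0,0],
    [90,156,1,0,0,0,0],
    [90,156,1,0,0,0,0],
    [200,156,1,0,0,0,0],
    [200,156,1,0,0,0,0],
    [200,156,1,0,0,0,0],
    [200,156,1,0,0,0,0],
    [200,156,1,0,0,0,0],
  ],
  newtons=30,
)

```text
time: 12.4
ee_pos: [0.4538, -0.2109, 0.0124]
eef_rot: [0.406, 0.579, -0.405, 0.58]
ft_force: [0.3, -0.1, -0.3]
width: 0.0244
```

>>> arm_command(
  targets=[
    [200,0,0,0,0,0,0],
    [200,-10,0,0,0,0,0],
    [200,-30,0,0,0,0,0],
    [200,-60,0,0,0,0,0],
    [200,-60,0,0,0,0,0],
  ],
)

```text
time: 12.9
ee_pos: [0.4556, -0.212, 0.0757]
eef_rot: [0.406, 0.578, -0.405, 0.581]
ft_force: [0.4, -0.1, 0.5]
width: 0.0189
```

```bash
python3 -c "
from h import *
st(); s,_=snap('wrist','w7.png');snap('scene','s7.png')"
```

```text
t12.9 tcp [ 455.6 -212.    75.7] xax [ 0.006 -0.001 -1.   ] jawdeg -70.0 F [ 0.4 -0.1  0.5] w 18.9 j7 -0.72
```

View pics/w7.png

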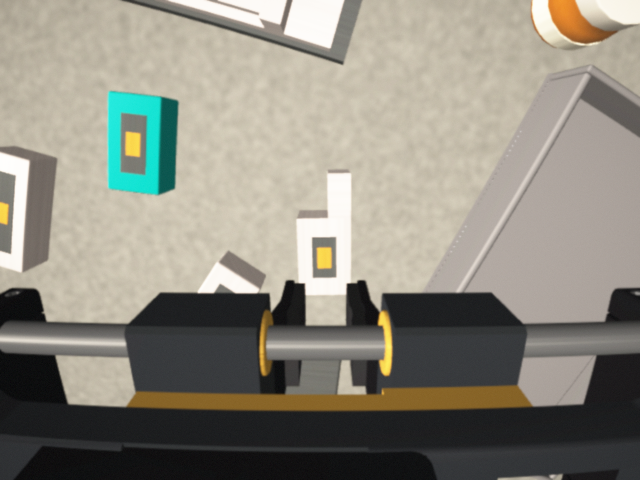

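View pics/s7.png

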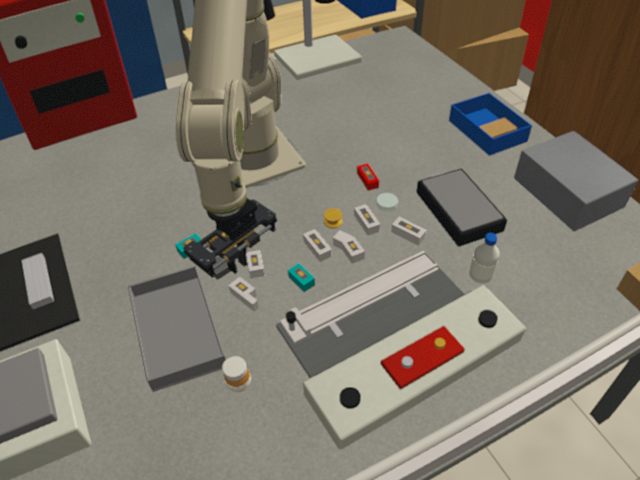

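```bash
python3 -c "
from h import *
s=st()
print(w2px('wrist',[[.4556,-.212,.0757],[.4556,-.212,.028],[.4538,-.2115,.028]],s))
print(px2w('wrist',[(324,258)],.028,s))
"
```

```text
t13.0 tcp [ 454.  -210.9   72.8] xax [ 0.002  0.    -1.   ] jawdeg -69.9 F [ 0.3  2.1 -0.6] w 18.8 j7 -0.72
[[328.00965316 283.16290128]
 [327.557609   254.76913021]
 [325.85731589 257.0225291 ]]
[[ 0.45277031 -0.2106078   0.028     ]]
```

```bash
python3 -c "
from h import *
s=st()
M=np.array(camera_params('wrist')['mount']); V=np.linalg.inv(M); K,d,_=campose('wrist',s)
P=np.array([[x,y,z] for x in (0,-.01,-.019,-.03) for y in (.0095,0,-.0095) for z in (.0095,.02)])
print(np.c_[P*1000,cv2.projectPoints(P.reshape(-1,1,3),cv2.Rodrigues(V[:3,:3])[0],V[:3,3],K,d)[0].reshape(-1,2).round(0)].astype(int))
im=cv2.imread('pics/w7.png'); cv2.imwrite('pics/w7c.png',cv2.resize(im[240:420,220:420],None,fx=4,fy=4,interpolation=cv2.INTER_CUBIC)[:600])
"
```

```text
t13.0 tcp [ 454.  -210.9   72.8] xax [ 0.002  0.    -1.   ] jawdeg -69.9 F [ 0.3  2.1 -0.6] w 18.8 j7 -0.72
[[  0   9   9 343 266]
 [  0   9  20 363 266]
 [  0   0   9 343 283]
 [  0   0  20 363 283]
 [  0  -9   9 343 299]
 [  0  -9  20 362 299]
 [-10   9   9 344 273]
 [-10   9  20 365 273]
 [-10   0   9 344 291]
 [-10   0  20 365 291]
 [-10  -9   9 344 308]
 [-10  -9  20 364 308]
 [-19   9   9 345 280]
 [-19   9  20 367 280]
 [-19   0   9 345 298]
 [-19   0  20 367 298]
 [-19  -9   9 344 316]
 [-19  -9  20 366 316]
 [-30   9   9 346 289]
 [-30   9  20 370 289]
 [-30   0   9 346 308]
 [-30   0  20 369 308]
 [-30  -9   9 345 327]
 [-30  -9  20 368 327]]
```

View pics/w7c.png

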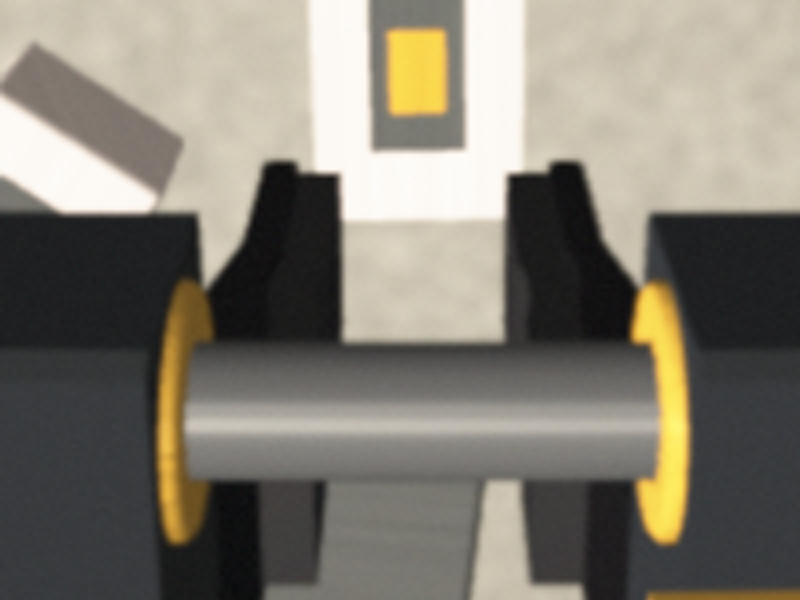

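>>> arm_command(
  targets=[
    [90,0,0,0,0,0,0],
    [90,0,0,0,0,0,0],
    [90,0,0,0,0,0,0],
    [90,30,0,0,0,0,0],
    [90,60,0,0,0,0,0],
    [90,70,0,0,0,0,0],
    [90,78,0,0,0,0,0],
    [90,83,0,0,0,0,0],
    [90,83,0,0,0,0,0],
  ],
)

```text
time: 13.9
ee_pos: [0.4537, -0.211, -0.0109]
eef_rot: [0.405, 0.579, -0.405, 0.579]
ft_force: [-0.4, 0.2, 0.4]
width: 0.0565
```

>>> arm_command(
  targets=[
    [200,0,0,0,0,0,0],
    [200,0,0,0,0,0,0],
    [200,0,0,0,0,0,0],
    [200,0,0,0,0,0,0],
    [200,0,0,0,0,0,0],
    [200,0,0,0,0,0,0],
  ],
)

```text
time: 14.5
ee_pos: [0.4537, -0.211, -0.0107]
eef_rot: [0.406, 0.579, -0.405, 0.579]
ft_force: [-0.8, -0.3, 5.8]
width: 0.0338
```

>>> arm_command(
  targets=[
    [200,-10,0,0,0,0,0],
    [200,-60,0,0,0,0,0],
    [200,-110,0,0,0,0,0],
    [200,-110,0,0,0,0,0],
  ],
)

```text
time: 14.9
ee_pos: [0.4566, -0.2126, 0.1049]
eef_rot: [0.407, 0.576, -0.404, 0.582]
ft_force: [1.0, -0.3, -0.8]
width: 0.0338
```

```bash
python3 -c "
from h import *
plan([.55,-.39,.10],-5)"
```

```text
t14.9 tcp [ 456.6 -212.6  104.9] xax [ 0.009 -0.001 -1.   ] jawdeg -70.0 F [ 1.  -0.3 -0.8] w 33.8 j7 -0.75
plan mm [  5.9  27.1 198.6] rot [-1.135  0.008 -0.005]
```

>>> arm_command(
  targets=[
    [200,6,27,199,-1.135,0,0],
    [200,6,27,199,-1.135,0,0],
    [200,6,27,199,-1.135,0,0],
    [200,6,27,199,-1.135,0,0],
    [200,6,27,199,-1.135,0,0],
    [200,6,27,199,-1.135,0,0],
    [200,6,27,199,-1.135,0,0],
    [200,6,27,199,-1.135,0,0],
    [200,6,27,199,-1.135,0,0],
  ],
)

```text
time: 15.8
ee_pos: [0.5465, -0.3885, 0.0925]
eef_rot: [0.03, 0.707, -0.03, 0.706]
ft_force: [1.1, -0.8, -1.7]
width: 0.034
```

>>> arm_command(
  targets=[
    [200,50,0,0,0,0,0],
    [200,86,0,0,0,0,0],
    [200,96,0,0,0,0,0],
    [200,96,0,0,0,0,0],
    [110,96,0,0,0,0,0],
    [110,96,0,0,0,0,0],
    [110,96,0,0,0,0,0],
    [110,46,0,0,0,0,0],
    [110,-20,0,0,0,0,0],
  ],
)

```text
time: 16.7
ee_pos: [0.5462, -0.3881, 0.0975]
eef_rot: [0.031, 0.707, -0.03, 0.706]
ft_force: [0.6, 0.1, 0.9]
width: 0.0488
```

```bash
python3 -c "
from h import *
snap('wrist','w8.png')
plan([.393,-.158,.15],102+1)"
```

```text
t16.8 tcp [ 549.9 -391.4  108.1] xax [ 0.009 -0.005 -1.   ] jawdeg -5.0 F [ 3.1 -3.   8.2] w 49.4 j7 0.67
plan mm [ -44.6  218.6 -176.2] rot [ 1.257  0.011 -0.002]
```

View pics/w8.png

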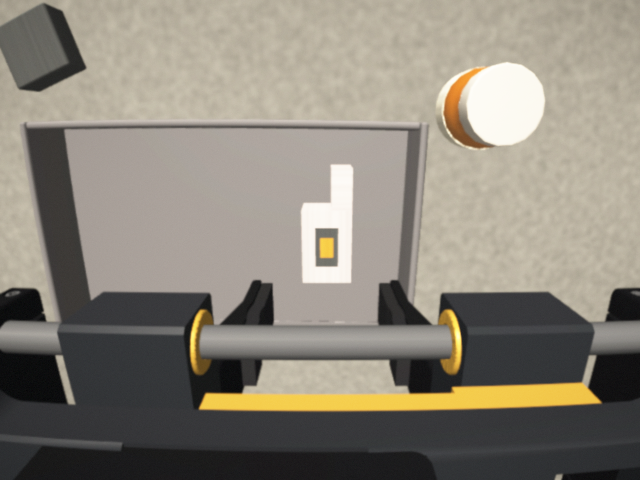

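```bash
python3 -c "
from h import *
plan([.395,-.156,.12],75.3)"
```

```text
t16.8 tcp [ 549.9 -391.4  108.1] xax [ 0.009 -0.005 -1.   ] jawdeg -5.0 F [ 3.1 -3.   8.2] w 49.4 j7 0.67
plan mm [ -14.6  220.9 -174.6] rot [-1.401  0.005  0.011]
```

>>> arm_command(
  targets=[
    [115,-15,221,-175,-1.4,0,0],
    [115,-15,221,-175,-1.4,0,0],
    [115,-15,221,-175,-1.4,0,0],
    [115,-15,221,-175,-1.4,0,0],
    [115,-15,221,-175,-1.4,0,0],
    [115,-15,221,-175,-1.4,0,0],
    [115,-15,221,-175,-1.4,0,0],
    [115,-15,221,-175,-1.4,0,0],
    [115,-15,221,-175,-1.4,0,0],
    [115,-15,221,-175,-1.4,0,0],
  ],
)

```text
time: 17.75
ee_pos: [0.392, -0.1535, 0.1126]
eef_rot: [-0.433, 0.558, 0.433, 0.559]
ft_force: [0.9, -0.6, -0.2]
width: 0.0475
```

```bash
python3 -c "
from h import *
st();snap('wrist','w9.png');st()"
```

```text
t17.8 tcp [ 392.  -153.5  112.6] xax [ 0.002  0.    -1.   ] jawdeg 75.6 F [ 0.9 -0.6 -0.2] w 47.5 j7 1.56
t17.8 tcp [ 391.9 -153.5  112.5] xax [ 0.001  0.    -1.   ] jawdeg 75.6 F [-1.2 -0.3 -0.6] w 47.6 j7 1.56
```

View pics/w9.png

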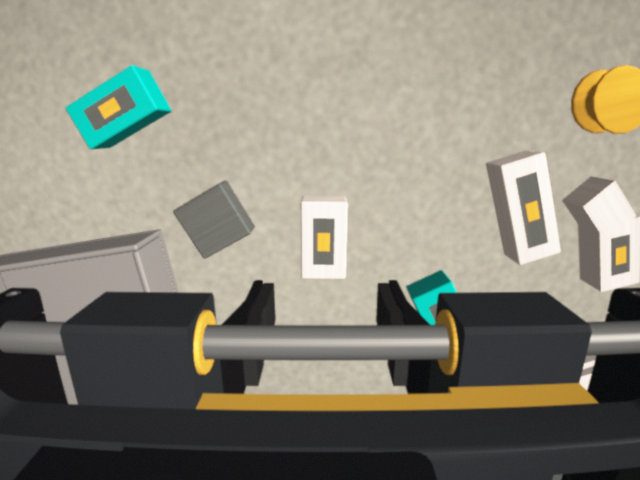

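```bash
python3 -c "
from h import *
s=st();print(px2w('wrist',[(323.5,242),(302,203),(347,203),(346,277),(302,278)],.028,s).round(4))
c=px2w('wrist',[(323.5,242)],.028,s)[0]; plan([c[0],c[1],-.011])"
```

```text
t17.8 tcp [ 391.9 -153.5  112.5] xax [ 0.001  0.    -1.   ] jawdeg 75.6 F [-1.2 -0.3 -0.6] w 47.6 j7 1.56
[[ 0.3946 -0.1553  0.028 ]
 [ 0.3623 -0.163   0.028 ]
 [ 0.3704 -0.1315  0.028 ]
 [ 0.4259 -0.1456  0.028 ]
 [ 0.4183 -0.1784  0.028 ]]
t17.8 tcp [ 391.9 -153.5  112.5] xax [ 0.001  0.    -1.   ] jawdeg 75.6 F [-1.2 -0.3 -0.6] w 47.6 j7 1.56
plan mm [123.5  -2.9  -1.1] rot [-0.     0.001  0.001]
```

>>> arm_command(
  targets=[
    [115,50,-3,-1,0,0,0],
    [115,90,-3,-1,0,0,0],
    [115,110,-3,-1,0,0,0],
    [115,122,-3,-1,0,0,0],
    [115,122,-3,-1,0,0,0],
    [200,122,-3,-1,0,0,0],
    [200,122,-3,-1,0,0,0],
    [200,122,-3,-1,0,0,0],
    [200,122,-3,-1,0,0,0],
    [200,122,-3,-1,0,0,0],
  ],
)

```text
time: 18.8
ee_pos: [0.3953, -0.1553, -0.009]
eef_rot: [-0.432, 0.559, 0.431, 0.561]
ft_force: [-1.2, 0.7, 7.9]
width: 0.0336
```

>>> arm_command(
  targets=[
    [200,-10,0,0,0,0,0],
    [200,-60,0,0,0,0,0],
    [200,-115,0,0,0,0,0],
    [200,-115,0,0,0,0,0],
  ],
)

```text
time: 19.2
ee_pos: [0.3974, -0.1562, 0.111]
eef_rot: [-0.434, 0.558, 0.429, 0.562]
ft_force: [-0.1, -0.0, -1.6]
width: 0.0334
```

```bash
python3 -c "
from h import *
plan([.465,-.385,.10],-5)"
```

```text
t19.2 tcp [ 397.4 -156.2  111. ] xax [ 0.009 -0.001 -1.   ] jawdeg 75.2 F [-0.1 -0.  -1.6] w 33.4 j7 1.56
plan mm [  11.8 -123.6 -204.1] rot [1.4   0.008 0.006]
```

>>> arm_command(
  targets=[
    [200,8,-124,-204,1.4,0,0],
    [200,8,-124,-204,1.4,0,0],
    [200,8,-124,-204,1.4,0,0],
    [200,8,-124,-204,1.4,0,0],
    [200,8,-124,-204,1.4,0,0],
    [200,8,-124,-204,1.4,0,0],
    [200,8,-124,-204,1.4,0,0],
    [200,8,-124,-204,1.4,0,0],
    [200,8,-124,-204,1.4,0,0],
    [200,8,-124,-204,1.4,0,0],
  ],
)

```text
time: 20.2
ee_pos: [0.4622, -0.3834, 0.0969]
eef_rot: [0.033, 0.707, -0.032, 0.706]
ft_force: [0.9, 0.4, -2.0]
width: 0.0337
```

```bash
python3 -c "
from h import *
st(); snap('wrist','w10.png')"
```

```text
t20.2 tcp [ 462.2 -383.4   96.9] xax [-0.001  0.001 -1.   ] jawdeg -5.2 F [ 0.9  0.4 -2. ] w 33.7 j7 0.79
```

View pics/w10.png

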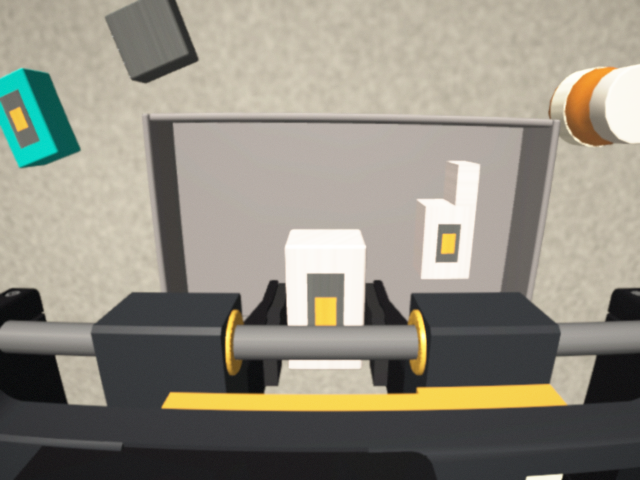

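>>> arm_command(
  targets=[
    [200,50,3,0,0,0,0],
    [200,80,3,0,0,0,0],
    [200,93,3,0,0,0,0],
    [200,93,3,0,0,0,0],
    [110,93,3,0,0,0,0],
    [110,93,3,0,0,0,0],
    [110,93,3,0,0,0,0],
    [110,46,3,0,0,0,0],
    [110,-10,3,0,0,0,0],
  ],
)

```text
time: 21.15
ee_pos: [0.4619, -0.3805, 0.1019]
eef_rot: [0.031, 0.707, -0.03, 0.706]
ft_force: [1.7, -0.8, 0.0]
width: 0.0489
```

```bash
python3 -c "
from h import *
plan([.462,.067,.15],90.5)"
```

```text
t21.1 tcp [ 461.9 -380.5  101.9] xax [-0.002  0.001 -1.   ] jawdeg -4.9 F [ 1.7 -0.8  0. ] w 48.9 j7 0.79
plan mm [-47.8 445.9 -38.5] rot [ 1.476e+00 -2.000e-03  1.000e-03]
```

>>> arm_command(
  targets=[
    [115,-48,446,-38,1.476,0,0],
    [115,-48,446,-38,1.476,0,0],
    [115,-48,446,-38,1.476,0,0],
    [115,-48,446,-38,1.476,0,0],
    [115,-48,446,-38,1.476,0,0],
    [115,-48,446,-38,1.476,0,0],
    [115,-48,446,-38,1.476,0,0],
    [115,-48,446,-38,1.476,0,0],
    [115,-48,446,-38,1.476,0,0],
    [115,-48,446,-38,1.476,0,0],
  ],
)

```text
time: 22.15
ee_pos: [0.4646, 0.0168, 0.1447]
eef_rot: [0.424, 0.566, -0.423, 0.566]
ft_force: [1.0, 0.6, 0.2]
width: 0.0477
```

>>> arm_command(
  targets=[
    [115,0,0,0,0,0,0],
  ],
)

```text
time: 22.25
ee_pos: [0.4648, 0.021, 0.1447]
eef_rot: [0.423, 0.568, -0.421, 0.567]
ft_force: [0.3, -0.6, -0.3]
width: 0.0478
```

```bash
python3 -c "
from h import *
st(); snap('wrist','w11.png')"
```

```text
t22.2 tcp [464.8  21.  144.7] xax [ 0.001  0.003 -1.   ] jawdeg -73.2 F [ 0.3 -0.6 -0.3] w 47.8 j7 -1.42
```

View pics/w11.png

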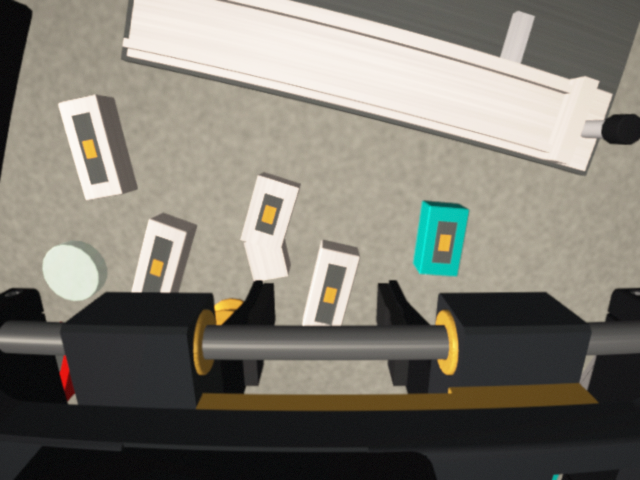

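```bash
python3 -c "
from h import *
s=st()
print((px2w('wrist',[(269,214),(258,174),(299,184),(242,240),(330,295),(90,148),(156,267)],.028,s)[:,:2]*1000).round(1).tolist())
plan([.463,.067,.10],-91)"
```

```text
t22.3 tcp [464.8  17.9 144.5] xax [ 0.001  0.002 -1.   ] jawdeg -73.0 F [ 0.2 -1.2  0.2] w 47.8 j7 -1.41
[[463.4, 65.5], [492.2, 82.2], [494.0, 48.8], [435.4, 81.5], [409.5, -3.2], [473.9, 218.4], [389.9, 147.6]]
t22.3 tcp [464.8  17.9 144.5] xax [ 0.001  0.002 -1.   ] jawdeg -73.0 F [ 0.2 -1.2  0.2] w 47.8 j7 -1.41
plan mm [ 44.5  12.6 -47.5] rot [ 0.313 -0.001 -0.001]
```

>>> arm_command(
  targets=[
    [115,44,12.5,-47.5,0.3,0,0],
    [115,44,12.5,-47.5,0.3,0,0],
    [115,44,12.5,-47.5,0.3,0,0],
    [115,44,12.5,-47.5,0.3,0,0],
    [115,44,12.5,-47.5,0.3,0,0],
  ],
)

```text
time: 22.8
ee_pos: [0.4635, 0.063, 0.1006]
eef_rot: [0.502, 0.498, -0.501, 0.499]
ft_force: [0.4, 0.2, 0.8]
width: 0.0473
```

```bash
python3 -c "
from h import *
plan([.4635,.0665,-.009],-91)"
```

```text
t22.8 tcp [463.5  63.  100.6] xax [ 0.001  0.001 -1.   ] jawdeg -90.3 F [0.4 0.2 0.8] w 47.3 j7 -1.76
plan mm [ 1.096e+02 -1.000e-01 -3.400e+00] rot [ 0.011 -0.001 -0.001]
```

>>> arm_command(
  targets=[
    [115,45,0,-3,0.01,0,0],
    [115,80,0,-3,0.01,0,0],
    [115,100,0,-3,0.01,0,0],
    [115,108,0,-3,0.01,0,0],
    [115,108,0,-3,0.01,0,0],
    [200,108,0,-3,0.01,0,0],
    [200,108,0,-3,0.01,0,0],
    [200,108,0,-3,0.01,0,0],
    [200,108,0,-3,0.01,0,0],
    [200,108,0,-3,0.01,0,0],
  ],
)

```text
time: 23.8
ee_pos: [0.4635, 0.068, -0.0073]
eef_rot: [0.505, 0.496, -0.504, 0.495]
ft_force: [-1.8, -0.6, 7.2]
width: 0.0339
```

>>> arm_command(
  targets=[
    [200,-10,0,0,0,0,0],
    [200,-60,0,0,0,0,0],
    [200,-115,0,0,0,0,0],
    [200,-115,0,0,0,0,0],
  ],
)

```text
time: 24.2
ee_pos: [0.4659, 0.0679, 0.1124]
eef_rot: [0.508, 0.495, -0.502, 0.496]
ft_force: [0.8, 0.4, -2.1]
width: 0.0336
```

```bash
python3 -c "
from h import *
plan([.465,-.15,.11],-60)
plan([.395,-.375,.11],-5)"
```

```text
t24.2 tcp [465.9  67.9 112.4] xax [ 0.007  0.004 -1.   ] jawdeg -91.1 F [ 0.8  0.4 -2.1] w 33.6 j7 -1.79
plan mm [  1.4   3.2 217.9] rot [-0.543 -0.003 -0.008]
t24.2 tcp [465.9  67.9 112.4] xax [ 0.007  0.004 -1.   ] jawdeg -91.1 F [ 0.8  0.4 -2.1] w 33.6 j7 -1.79
plan mm [-1.000e-01 -6.250e+01  4.442e+02] rot [-1.502  0.002 -0.009]
```

>>> arm_command(
  targets=[
    [200,0,-54,434,-1.5,0,0],
    [200,0,-54,434,-1.5,0,0],
    [200,0,-54,434,-1.5,0,0],
    [200,0,-54,434,-1.5,0,0],
    [200,0,-54,434,-1.5,0,0],
    [200,0,-54,434,-1.5,0,0],
    [200,0,-54,434,-1.5,0,0],
    [200,0,-54,434,-1.5,0,0],
    [200,0,-54,434,-1.5,0,0],
    [200,0,-54,434,-1.5,0,0],
  ],
)

```text
time: 25.2
ee_pos: [0.4079, -0.3238, 0.1069]
eef_rot: [0.14, 0.694, -0.14, 0.692]
ft_force: [0.3, 1.1, -1.2]
width: 0.0335
```

```bash
python3 -c "
from h import *
plan([.403,-.365,.10],-5)"
```

```text
t25.2 tcp [ 407.9 -323.8  106.9] xax [-0.002  0.001 -1.   ] jawdeg -22.8 F [ 0.3  1.1 -1.2] w 33.5 j7 0.43
plan mm [  6.9 -39.9  11.5] rot [-0.311 -0.002 -0.   ]
```

>>> arm_command(
  targets=[
    [200,7,-40,11,-0.31,0,0],
    [200,7,-40,11,-0.31,0,0],
    [200,7,-40,11,-0.31,0,0],
    [200,7,-40,11,-0.31,0,0],
    [200,7,-40,11,-0.31,0,0],
  ],
)

```text
time: 25.7
ee_pos: [0.4032, -0.3631, 0.1002]
eef_rot: [0.034, 0.707, -0.033, 0.706]
ft_force: [0.7, 0.5, -1.9]
width: 0.0339
```

```bash
python3 -c "
from h import *
st();snap('wrist','w12.png')"
```

```text
t25.7 tcp [ 403.2 -363.1  100.2] xax [-0.001  0.001 -1.   ] jawdeg -5.5 F [ 0.7  0.5 -1.9] w 33.9 j7 0.81
```

View pics/w12.png

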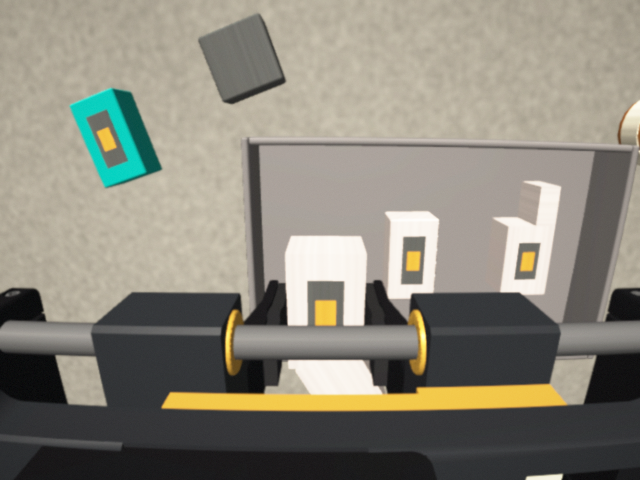

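```bash
python3 -c "
from h import *
s=st();print(px2w('wrist',[(255,270),(247,140),(633,150)],.045,s).round(3), px2w('wrist',[(412,262),(527,262)],.033,s).round(3))"
```

```text
t25.8 tcp [ 403.3 -363.1  100.3] xax [-0.001  0.001 -1.   ] jawdeg -5.4 F [ 0.4 -0.4 -2.7] w 33.9 j7 0.81
[[ 0.355 -0.372  0.045]
 [ 0.362 -0.287  0.045]
 [ 0.611 -0.313  0.045]] [[ 0.464 -0.381  0.033]
 [ 0.548 -0.389  0.033]]
```

>>> arm_command(
  targets=[
    [200,50,0,1,0,0,0],
    [200,80,0,1,0,0,0],
    [200,94,0,1,0,0,0],
    [200,94,0,1,0,0,0],
    [130,94,0,1,0,0,0],
    [130,94,0,1,0,0,0],
    [130,94,0,1,0,0,0],
    [130,46,0,1,0,0,0],
    [130,-10,0,1,0,0,0],
    [115,-20,0,1,0,0,0],
  ],
)

```text
time: 26.75
ee_pos: [0.4051, -0.3665, 0.1252]
eef_rot: [0.033, 0.705, -0.035, 0.708]
ft_force: [1.4, -0.7, -0.1]
width: 0.0452
```

```bash
python3 -c "
from h import *
snap('wrist','w13.png')
plan([.409,-.001,.13],-91.5)"
```

```text
t26.8 tcp [ 405.7 -366.5  125.7] xax [ 0.006 -0.003 -1.   ] jawdeg -5.4 F [ 1.3 -2.   1.3] w 46.7 j7 0.80
plan mm [ -5.4 364.2 -31.2] rot [ 1.502  0.007 -0.002]
```

View pics/w13.png

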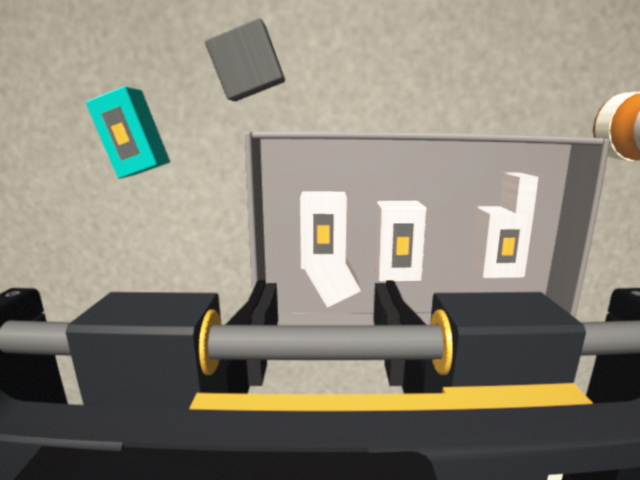

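>>> arm_command(
  targets=[
    [115,-5,364,-31,1.41,0,0],
    [115,-5,364,-31,1.41,0,0],
    [115,-5,364,-31,1.41,0,0],
    [115,-5,364,-31,1.41,0,0],
    [115,-5,364,-31,1.41,0,0],
    [115,-5,364,-31,1.41,0,0],
    [115,-5,364,-31,1.41,0,0],
    [115,-5,364,-31,1.41,0,0],
    [115,-5,364,-31,1.41,0,0],
    [115,-5,364,-31,1.41,0,0],
  ],
)

```text
time: 27.8
ee_pos: [0.4068, 0.0005, 0.1252]
eef_rot: [0.404, 0.582, -0.403, 0.58]
ft_force: [-0.6, 0.4, 0.6]
width: 0.0479
```

>>> arm_command(
  targets=[
    [115,0,0,0,0,0,0],
    [115,0,0,0,0,0,0],
  ],
)

```text
time: 28.0
ee_pos: [0.407, -0.0016, 0.125]
eef_rot: [0.401, 0.583, -0.401, 0.581]
ft_force: [-0.7, 0.1, -0.1]
width: 0.0477
```

```bash
python3 -c "
from h import *
st(); snap('wrist','w14.png');snap('top','t14.png')"
```

```text
t28.0 tcp [407.   -1.6 125. ] xax [-0.003  0.002 -1.   ] jawdeg -69.1 F [-0.7  0.1 -0.1] w 47.7 j7 -1.40
```

View pics/w14.png

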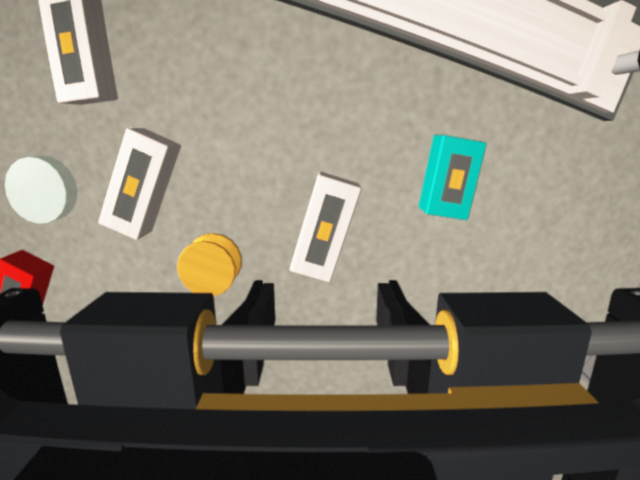

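```bash
python3 -c "
from h import *
s=st();w=px2w('wrist',[(325,230.5),(340.5,181),(309,275.5)],.028,s);print(w.round(4));d=w[1]-w[2];a=np.degrees(np.arctan2(d[1],d[0]));print(a)
c=w.mean(0);plan([c[0],c[1],-.009],a-90)"
```

```text
t28.1 tcp [407.   -2.7 125. ] xax [-0.003  0.002 -1.   ] jawdeg -69.3 F [-0.1 -0.2 -0.3] w 47.7 j7 -1.40
[[ 0.4101 -0.0011  0.028 ]
 [ 0.4497  0.0016  0.028 ]
 [ 0.3708 -0.0023  0.028 ]]
2.843940119503094
t28.1 tcp [407.   -2.7 125. ] xax [-0.003  0.002 -1.   ] jawdeg -69.3 F [-0.1 -0.2 -0.3] w 47.7 j7 -1.40
plan mm [134.    3.9  -0.5] rot [ 0.312 -0.002  0.002]
```

>>> arm_command(
  targets=[
    [115,20,4,0,0.3,0,0],
    [115,40,4,0,0.3,0,0],
    [115,60,4,0,0.31,0,0],
    [115,95,4,0,0.31,0,0],
    [115,120,4,0,0.31,0,0],
    [115,133,4,0,0.31,0,0],
    [115,133,4,0,0.31,0,0],
    [115,133,4,0,0.31,0,0],
  ],
)

```text
time: 28.9
ee_pos: [0.4108, -0.0009, -0.0075]
eef_rot: [0.487, 0.513, -0.487, 0.512]
ft_force: [-0.0, -0.1, -0.3]
width: 0.0478
```

>>> arm_command(
  targets=[
    [200,0,0,0,0,0,0],
    [200,0,0,0,0,0,0],
    [200,0,0,0,0,0,0],
    [200,0,0,0,0,0,0],
    [200,0,0,0,0,0,0],
    [200,-10,0,0,0,0,0],
    [200,-60,0,0,0,0,0],
    [200,-115,0,0,0,0,0],
    [200,-115,0,0,0,0,0],
  ],
)

```text
time: 29.8
ee_pos: [0.414, -0.0001, 0.1129]
eef_rot: [0.49, 0.512, -0.485, 0.513]
ft_force: [1.1, 0.3, -2.5]
width: 0.0336
```

```bash
python3 - <<'E'
from h import *
st()
im=cv2.imread('pics/t14.png'); cv2.imwrite('pics/t14c.png',cv2.resize(im[140:210,220:420],None,fx=4,fy=4,interpolation=cv2.INTER_CUBIC))
E
```

```text
t29.8 tcp [ 4.140e+02 -1.000e-01  1.129e+02] xax [ 0.006  0.005 -1.   ] jawdeg -87.1 F [ 1.1  0.3 -2.5] w 33.6 j7 -1.70
```

View pics/t14c.png

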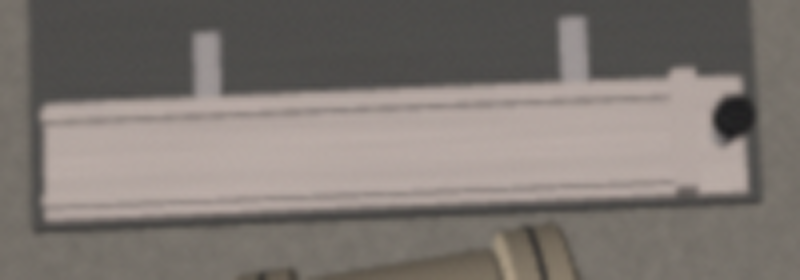

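```bash
python3 - <<'E'
from h import *
a=lambda l,o,f:np.array(l,float)/f+np.array(o)-0.5+0.5/f
p=a([(42,123),(670,97),(673,182),(42,208)],(220,140),4)
w=px2w('top',p,.023)*1000;print(w[:,:2].round(1).tolist())
print(px2w('top',a([(734,116)],(220,140),4),.072)*1000)
m1=(w[0]+w[3])/2;m2=(w[1]+w[2])/2;print(m1,m2,np.degrees(np.arctan2(*(m1-m2)[[1,0]])))
print('hover');plan([.60,-.06,.13],3.2)
E
```

```text
[[604.2, 209.3], [624.4, -131.5], [577.6, -133.4], [557.2, 207.3]]
[[ 602.77820218 -158.83553229   72.        ]]
[580.71217552 208.31958504  23.        ] [ 601.00945638 -132.43439205   23.        ] 93.40884073130965
hover
t29.8 tcp [ 4.140e+02 -1.000e-01  1.129e+02] xax [ 0.006  0.005 -1.   ] jawdeg -87.1 F [ 1.1  0.3 -2.5] w 33.6 j7 -1.70
plan mm [-16.3 182.8  69.2] rot [ 1.566e+00 -8.000e-03 -1.000e-03]
```

>>> arm_command(
  targets=[
    [200,-10,183,93,-1.576,0,0],
    [200,-10,183,93,-1.576,0,0],
    [200,-10,183,93,-1.576,0,0],
    [200,-10,183,93,-1.576,0,0],
    [200,-10,183,93,-1.576,0,0],
    [200,-10,183,93,-1.576,0,0],
    [200,-10,183,93,-1.576,0,0],
    [200,-10,183,93,-1.576,0,0],
    [200,-10,183,93,-1.576,0,0],
    [200,-10,183,93,-1.576,0,0],
  ],
)

```text
time: 30.8
ee_pos: [0.5979, -0.0837, 0.1165]
eef_rot: [0.049, 0.707, -0.049, 0.704]
ft_force: [-0.1, -0.9, -1.5]
width: 0.0337
```

>>> arm_command(
  targets=[
    [200,0,0,0,0,0,0],
    [200,0,0,0,0,0,0],
    [200,0,0,0,0,0,0],
  ],
)

```text
time: 31.1
ee_pos: [0.5982, -0.0837, 0.1165]
eef_rot: [0.053, 0.706, -0.052, 0.704]
ft_force: [-0.4, 0.7, -1.7]
width: 0.0335
```

```bash
python3 -c "
from h import *
st(); snap('wrist','w15.png');st()"
```

```text
t31.1 tcp [598.2 -83.7 116.5] xax [-0.004  0.002 -1.   ] jawdeg -8.5 F [-0.4  0.7 -1.7] w 33.5 j7 0.09
t31.1 tcp [598.3 -83.6 116.5] xax [-0.003  0.001 -1.   ] jawdeg -8.4 F [-0.2 -0.5 -1.2] w 33.8 j7 0.09
```

View pics/w15.png

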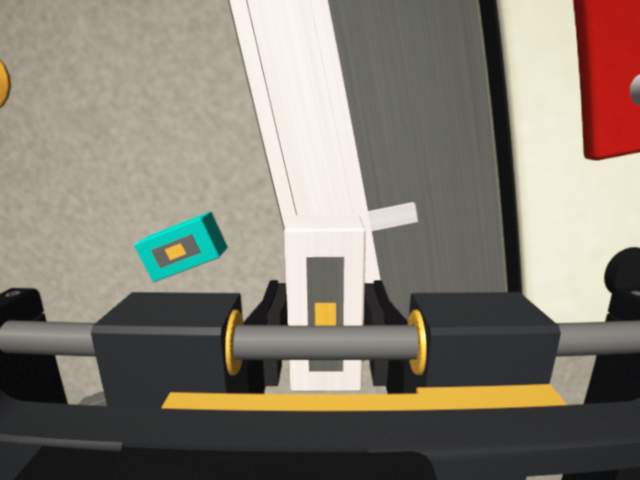

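```bash
python3 -c "
from h import *
plan([.6013,-.083,.06],3.3)"
```

```text
t31.1 tcp [598.3 -83.6 116.5] xax [-0.003  0.001 -1.   ] jawdeg -8.4 F [-0.2 -0.5 -1.2] w 33.8 j7 0.09
plan mm [56.5  1.   3.1] rot [-0.205 -0.003 -0.001]
```

>>> arm_command(
  targets=[
    [200,10,1,3,-0.14,0,0],
    [200,20,1,3,-0.205,0,0],
    [200,45,1,3,-0.205,0,0],
    [200,56,1,3,-0.205,0,0],
    [200,56,1,3,-0.205,0,0],
    [200,56,1,3,-0.205,0,0],
  ],
)

```text
time: 31.75
ee_pos: [0.6016, -0.0832, 0.0611]
eef_rot: [-0.021, 0.708, 0.022, 0.706]
ft_force: [0.9, -0.7, -1.7]
width: 0.0337
```

```bash
python3 -c "
from h import *
st(); _,im=snap('wrist','w16.png');_,im2=snap('scene','s16.png')
cv2.imwrite('pics/s16c.png',cv2.resize(im2[230:380,250:470,::-1],None,fx=3.6,fy=3.6,interpolation=cv2.INTER_CUBIC))"
```

```text
t31.8 tcp [601.6 -83.2  61.1] xax [-0.003  0.001 -1.   ] jawdeg 3.4 F [ 0.9 -0.7 -1.7] w 33.7 j7 0.31
```

View pics/w16.png

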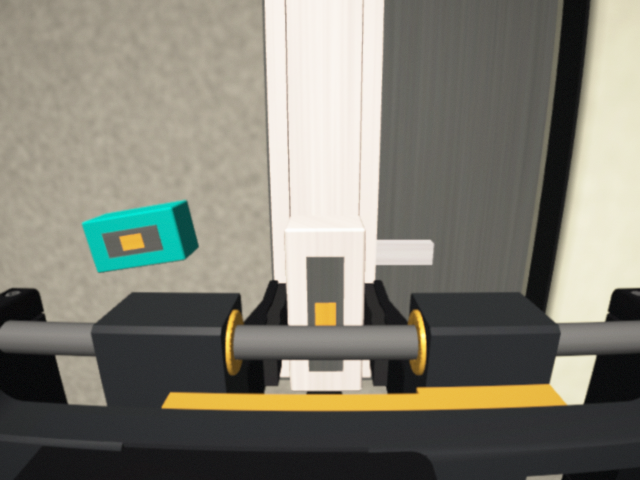

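View pics/s16c.png

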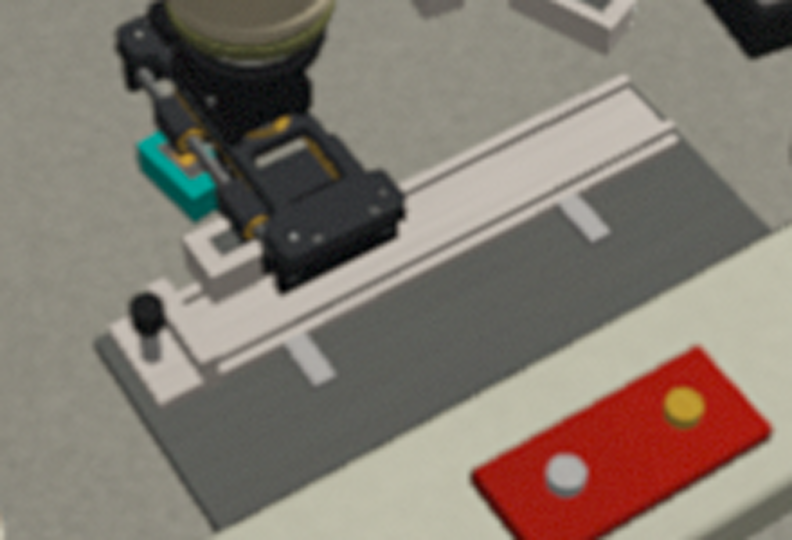

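```bash
python3 -c "
from h import *
s=st()
im=cv2.imread('pics/w16.png'); cv2.imwrite('pics/w16c.png',cv2.resize(im[60:220,250:400],None,fx=4,fy=3.7,interpolation=cv2.INTER_CUBIC))
L=np.array([.604,-.130]);u=np.array([np.cos(np.radians(93.3)),np.sin(np.radians(93.3))]);v=np.array([np.cos(np.radians(3.3)),np.sin(np.radians(3.3))])
for p in [(288,100),(363,100),(289,190),(361,190)]:
    w=px2w('wrist',[p],.022,s)[0];print(p,w.round(4),'lane x,y',(w[:2]-L)@v,(w[:2]-L)@u)
"
```

```text
t31.9 tcp [602.  -83.2  61.6] xax [-0.002  0.002 -1.   ] jawdeg 3.4 F [ 0.   0.6 -1.1] w 33.7 j7 0.31
(288, 100) [0.5756 0.0096 0.022 ] lane x,y -0.02027963481646282 0.14104663064270662
(363, 100) [0.618  0.0122 0.022 ] lane x,y 0.02212169682610465 0.14116096573246886
(289, 190) [ 0.5781 -0.0415  0.022 ] lane x,y -0.020735698267582082 0.0898204100990144
(361, 190) [ 0.6211 -0.0389  0.022 ] lane x,y 0.022271424552576236 0.08994295055496106
```

View pics/w16c.png

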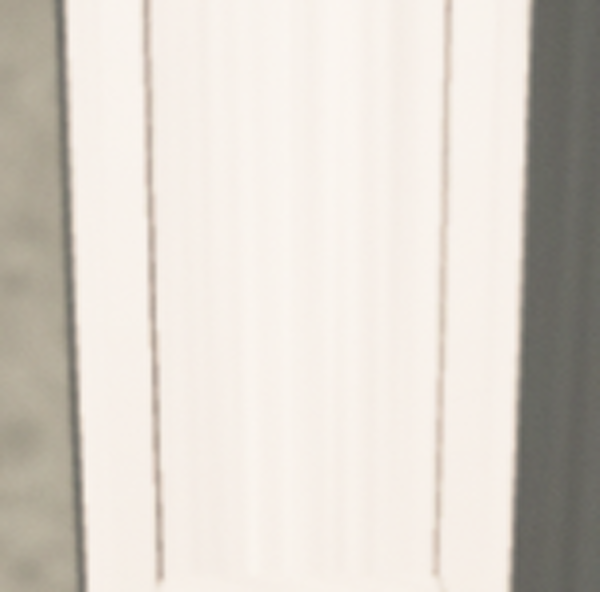

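>>> arm_command(
  targets=[
    [200,20,0,0,0,0,0],
    [200,35,0,0,0,0,0],
    [200,42,0,0,0,0,0],
    [200,44,0,0,0,0,0],
    [200,45.5,0,0,0,0,0],
  ],
)

```text
time: 32.35
ee_pos: [0.6014, -0.0831, 0.0153]
eef_rot: [-0.021, 0.708, 0.022, 0.706]
ft_force: [-0.1, -0.7, -1.6]
width: 0.0335
```

>>> arm_command(
  targets=[
    [200,1,0,0,0,0,0],
    [200,2,0,0,0,0,0],
    [200,2,0,0,0,0,0],
  ],
)

```text
time: 32.65
ee_pos: [0.6023, -0.083, 0.0149]
eef_rot: [-0.021, 0.707, 0.022, 0.706]
ft_force: [-3.2, 1.3, 8.9]
width: 0.0336
```

>>> arm_command(
  targets=[
    [200,-1,-1,0,0,0,0],
    [200,-1,-3,0,0,0,0],
    [200,-1,-5,0,0,0,0],
    [200,-1,-6,0,0,0,0],
    [200,-1,-6,0,0,0,0],
  ],
)

```text
time: 33.15
ee_pos: [0.6024, -0.088, 0.0149]
eef_rot: [-0.02, 0.707, 0.023, 0.706]
ft_force: [-1.3, 4.1, 7.0]
width: 0.0335
```

>>> arm_command(
  targets=[
    [200,0,-1,0,0,0,0],
    [200,0,-2,0,0,0,0],
    [200,0,-2,0,0,0,0],
  ],
)

```text
time: 33.45
ee_pos: [0.6024, -0.088, 0.0149]
eef_rot: [-0.02, 0.708, 0.024, 0.706]
ft_force: [-2.1, 9.3, 9.6]
width: 0.0338
```

>>> arm_command(
  targets=[
    [110,0,0,0,0,0,0],
    [110,0,0,0,0,0,0],
    [110,0,0,0,0,0,0],
    [110,-40,0,0,0,0,0],
    [110,-90,0,0,0,0,0],
    [110,-150,0,0,0,0,0],
    [110,-150,0,0,0,0,0],
    [110,-150,0,0,0,0,0],
  ],
)

```text
time: 34.25
ee_pos: [0.6033, -0.0918, 0.166]
eef_rot: [-0.021, 0.707, 0.022, 0.707]
ft_force: [0.7, -0.5, -0.7]
width: 0.0498
```

```bash
python3 -c "
from h import *
st(); snap('wrist','w17.png')
im=cv2.imread('pics/w17.png'); cv2.imwrite('pics/w17c.png',cv2.resize(im[120:320,240:400],None,fx=4,fy=3,interpolation=cv2.INTER_CUBIC))"
```

```text
t34.2 tcp [603.3 -91.8 166. ] xax [ 0.001  0.002 -1.   ] jawdeg 3.4 F [ 0.7 -0.5 -0.7] w 49.8 j7 0.28
```

View pics/w17.png

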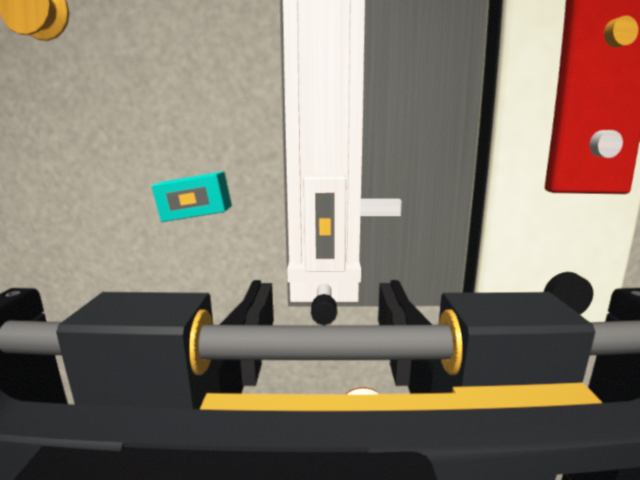

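```bash
cat >> h.py <<'E'
LS=np.array([.604,-.130]);LU=np.array([np.cos(np.radians(93.3)),np.sin(np.radians(93.3))]);LV=np.array([LU[1],-LU[0]])
def lane(p): p=np.asarray(p)[...,:2]-LS; return np.stack([p@LV,p@LU],-1)*1000
E
python3 -c "
from h import *
s=st()
print(lane(px2w('wrist',[(325,227),(324.5,270),(325,178)],.05,s)), lane(px2w('wrist',[(325,264),(325,272)],.042,s)))"
```

```text
t34.3 tcp [602.2 -91.4 163.8] xax [-0.003  0.002 -1.   ] jawdeg 3.4 F [-0.8 -0.1 -0.6] w 49.3 j7 0.28
[[3.32442559e-01 4.06148872e+01]
 [1.20460638e-02 3.38959878e+00]
 [2.24897544e-01 8.03097530e+01]] [[ 0.40488148  5.92005789]
 [ 0.42457985 -1.40938399]]
```

View pics/w17c.png

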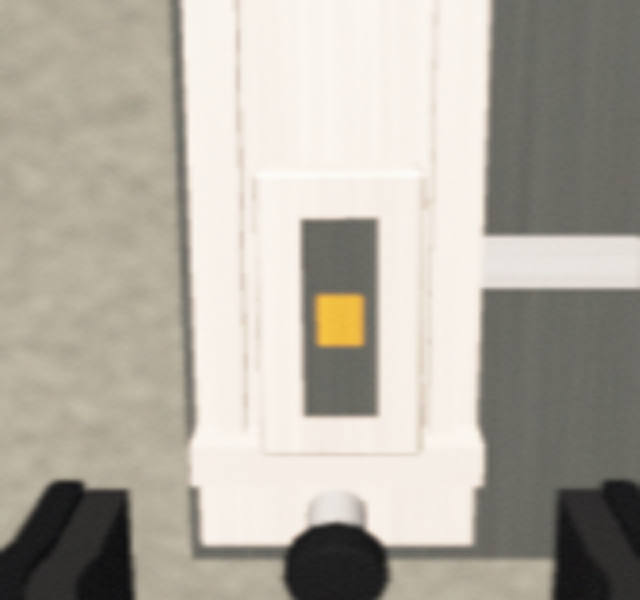

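```bash
python3 -c "
from h import *
im=cv2.imread('pics/scene0.png'); cv2.imwrite('pics/s0c.png',cv2.resize(im[180:270,290:440],None,fx=5,fy=5,interpolation=cv2.INTER_CUBIC))
plan([.3895,.148,.15],86.4)"
```

```text
t34.3 tcp [602.2 -91.4 163.8] xax [-0.003  0.002 -1.   ] jawdeg 3.4 F [-0.8 -0.1 -0.6] w 49.3 j7 0.28
plan mm [  14.8  251.7 -197.9] rot [-1.448e+00 -1.000e-03 -3.000e-03]
```

View pics/s0c.png

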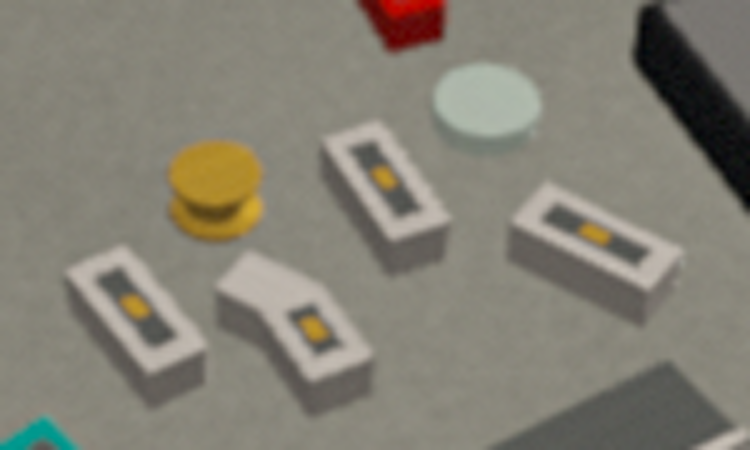

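>>> arm_command(
  targets=[
    [110,15,252,-198,-1.448,0,0],
    [110,15,252,-198,-1.448,0,0],
    [110,15,252,-198,-1.448,0,0],
    [110,15,252,-198,-1.448,0,0],
    [110,15,252,-198,-1.448,0,0],
    [110,15,252,-198,-1.448,0,0],
    [110,15,252,-198,-1.448,0,0],
    [110,15,252,-198,-1.448,0,0],
    [110,15,252,-198,-1.448,0,0],
    [110,15,252,-198,-1.448,0,0],
  ],
)

```text
time: 35.3
ee_pos: [0.3879, 0.1481, 0.148]
eef_rot: [-0.484, 0.515, 0.487, 0.512]
ft_force: [-0.6, 0.3, -1.1]
width: 0.0494
```

>>> arm_command(
  targets=[
    [110,0,0,0,0,0,0],
    [110,0,0,0,0,0,0],
  ],
)

```text
time: 35.5
ee_pos: [0.3885, 0.1481, 0.1488]
eef_rot: [-0.482, 0.517, 0.485, 0.515]
ft_force: [-0.2, 0.1, 0.4]
width: 0.0495
```

```bash
python3 -c "
from h import *
st(); snap('wrist','w18.png')"
```

```text
t35.5 tcp [388.5 148.1 148.8] xax [-0.005  0.    -1.   ] jawdeg 86.2 F [-0.2  0.1  0.4] w 49.5 j7 1.01
```

View pics/w18.png

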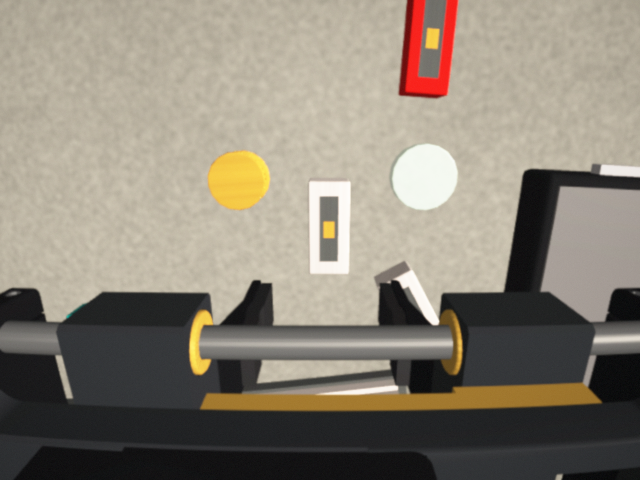

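```bash
python3 -c "
from h import *
s=st();w=px2w('wrist',[(329,229.5),(329.5,181),(329.5,273.5)],.028,s);print(w.round(4));d=w[2]-w[1];a=np.degrees(np.arctan2(d[1],d[0]));print(a)
c=w.mean(0);plan([c[0],c[1],-.008],a+90)"
```

```text
t35.5 tcp [388.7 148.1 149.1] xax [-0.005  0.001 -1.   ] jawdeg 86.3 F [ 0.8  0.8 -0.2] w 49.5 j7 1.01
[[0.3911 0.1513 0.028 ]
 [0.3508 0.1542 0.028 ]
 [0.4302 0.1493 0.028 ]]
-3.5487916077851223
t35.5 tcp [388.7 148.1 149.1] xax [-0.005  0.001 -1.   ] jawdeg 86.3 F [ 0.8  0.8 -0.2] w 49.5 j7 1.01
plan mm [157.1  -2.5   3.5] rot [-0.003  0.    -0.005]
```

>>> arm_command(
  targets=[
    [110,50,-2,3,0,0,0],
    [110,100,-2,3,0,0,0],
    [110,130,-2,3,0,0,0],
    [110,148,-2,3,0,0,0],
    [110,156,-2,3,0,0,0],
    [110,156,-2,3,0,0,0],
    [200,156,-2,3,0,0,0],
    [200,156,-2,3,0,0,0],
    [200,156,-2,3,0,0,0],
    [200,156,-2,3,0,0,0],
  ],
)

```text
time: 36.55
ee_pos: [0.3916, 0.1519, -0.0051]
eef_rot: [-0.483, 0.515, 0.485, 0.516]
ft_force: [-1.4, -0.9, 7.4]
width: 0.0335
```

>>> arm_command(
  targets=[
    [200,0,0,0,0,0,0],
    [200,-10,0,0,0,0,0],
    [200,-60,0,0,0,0,0],
    [200,-118,0,0,0,0,0],
    [200,-118,0,0,0,0,0],
  ],
)

```text
time: 37.05
ee_pos: [0.394, 0.1527, 0.1178]
eef_rot: [-0.483, 0.513, 0.485, 0.518]
ft_force: [0.5, 0.7, -1.9]
width: 0.0339
```

```bash
python3 -c "
from h import *
c=LS+.127*LU
plan([c[0],c[1],.12],3.3)"
```

```text
t37.0 tcp [394.  152.7 117.8] xax [ 0.004  0.006 -1.   ] jawdeg 86.4 F [ 0.5  0.7 -1.9] w 33.9 j7 1.02
plan mm [  -2.4 -212.1 -142.8] rot [ 1.45   0.008 -0.002]
```

>>> arm_command(
  targets=[
    [200,-2,-212,-143,1.45,0,0],
    [200,-2,-212,-143,1.45,0,0],
    [200,-2,-212,-143,1.45,0,0],
    [200,-2,-212,-143,1.45,0,0],
    [200,-2,-212,-143,1.45,0,0],
    [200,-2,-212,-143,1.45,0,0],
    [200,-2,-212,-143,1.45,0,0],
    [200,-2,-212,-143,1.45,0,0],
    [200,-2,-212,-143,1.45,0,0],
    [200,-2,-212,-143,1.45,0,0],
  ],
)

```text
time: 38.05
ee_pos: [0.5934, -0.0045, 0.1126]
eef_rot: [-0.018, 0.708, 0.019, 0.705]
ft_force: [-0.9, 0.6, -2.1]
width: 0.0336
```

>>> arm_command(
  targets=[
    [200,0,0,0,0,0,0],
    [200,0,0,0,0,0,0],
  ],
)

```text
time: 38.25
ee_pos: [0.5936, -0.0045, 0.1129]
eef_rot: [-0.021, 0.708, 0.022, 0.705]
ft_force: [-0.3, 0.0, -3.0]
width: 0.0338
```

```bash
python3 -c "
from h import *
c=LS+.127*LU
plan([c[0],c[1],.05],3.3); snap('wrist','w19.png')"
```

```text
t38.2 tcp [593.6  -4.5 112.9] xax [-0.004  0.002 -1.   ] jawdeg 3.5 F [-0.3  0.  -3. ] w 33.8 j7 0.19
plan mm [62.9  1.   3.4] rot [ 0.004 -0.004 -0.002]
```

View pics/w19.png

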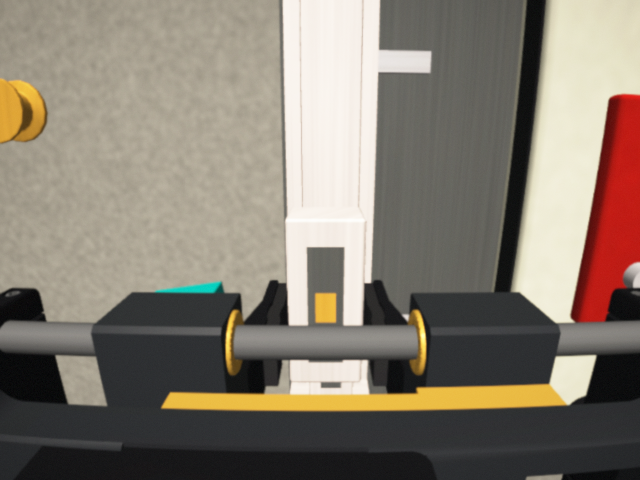

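>>> arm_command(
  targets=[
    [200,40,1,3.4,0,0,0],
    [200,75,1,3.4,0,0,0],
    [200,88,1,3.4,0,0,0],
    [200,93,1,3.4,0,0,0],
    [200,95,1,3.4,0,0,0],
    [200,96.5,1,3.4,0,0,0],
    [200,97.5,1,3.4,0,0,0],
    [200,97.5,1,3.4,0,0,0],
  ],
)

```text
time: 39.1
ee_pos: [0.598, -0.0032, 0.0171]
eef_rot: [-0.02, 0.707, 0.021, 0.706]
ft_force: [0.2, -0.8, 4.7]
width: 0.0333
```

Touching the floor; slide to the neighbour.

>>> arm_command(
  targets=[
    [200,-0.5,-2,0,0,0,0],
    [200,-0.5,-4,0,0,0,0],
    [200,-0.5,-6,0,0,0,0],
    [200,-0.5,-7,0,0,0,0],
    [200,-0.5,-8,0,0,0,0],
    [200,-0.5,-8,0,0,0,0],
  ],
)

```text
time: 39.7
ee_pos: [0.5984, -0.0105, 0.017]
eef_rot: [-0.02, 0.707, 0.022, 0.706]
ft_force: [-0.1, 3.2, 6.2]
width: 0.0339
```

>>> arm_command(
  targets=[
    [200,0,-1,0,0,0,0],
    [200,0,-2,0,0,0,0],
    [200,0,-2,0,0,0,0],
  ],
)

```text
time: 40.0
ee_pos: [0.5985, -0.0116, 0.017]
eef_rot: [-0.02, 0.707, 0.022, 0.706]
ft_force: [-0.1, 5.8, 6.6]
width: 0.0335
```

>>> arm_command(
  targets=[
    [200,0,-1,0,0,0,0],
    [200,0,-2,0,0,0,0],
    [200,0,-3,0,0,0,0],
    [200,0,-3,0,0,0,0],
  ],
)

```text
time: 40.4
ee_pos: [0.5986, -0.0117, 0.017]
eef_rot: [-0.019, 0.707, 0.024, 0.706]
ft_force: [-2.0, 13.1, 8.4]
width: 0.0335
```

Firm contact. Release, rise, look, then on to A.

>>> arm_command(
  targets=[
    [110,0,0,0,0,0,0],
    [110,0,0,0,0,0,0],
    [110,0,0,0,0,0,0],
    [110,-40,0,0,0,0,0],
    [110,-90,0,0,0,0,0],
    [110,-150,0,0,0,0,0],
    [110,-150,0,0,0,0,0],
    [110,-150,0,0,0,0,0],
  ],
)

```text
time: 41.2
ee_pos: [0.5994, -0.0171, 0.168]
eef_rot: [-0.02, 0.707, 0.021, 0.707]
ft_force: [0.8, 0.6, -1.5]
width: 0.0496
```

```bash
python3 -c "
from h import *
st(); snap('wrist','w20.png')
im=cv2.imread('pics/w20.png'); cv2.imwrite('pics/w20c.png',cv2.resize(im[120:320,240:400],None,fx=4,fy=3,interpolation=cv2.INTER_CUBIC))
plan([.474,.219,.15],65-.2)"
```

```text
t41.2 tcp [599.4 -17.1 168. ] xax [ 0.     0.002 -1.   ] jawdeg 3.3 F [ 0.8  0.6 -1.5] w 49.6 j7 0.19
t41.2 tcp [598.3 -16.8 166. ] xax [-0.003  0.002 -1.   ] jawdeg 3.3 F [ 0.1 -0.7 -1.3] w 49.4 j7 0.19
plan mm [  16.7  242.5 -110.4] rot [-1.073e+00 -1.000e-03 -3.000e-03]
```

View pics/w20.png

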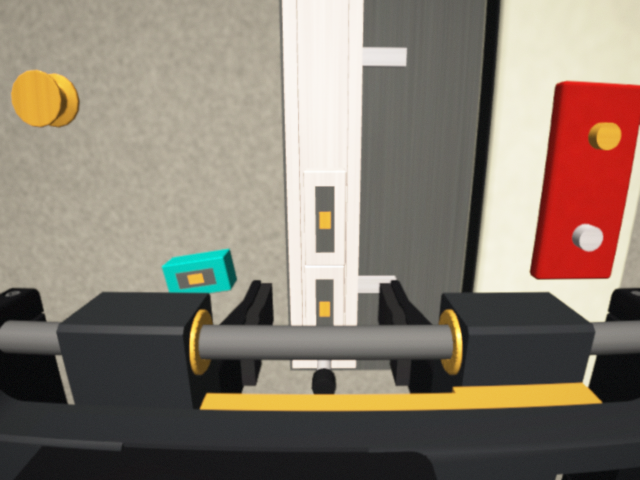

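```bash
python3 -c "
from h import *
plan([.474,.219,.15],-63)"
```

```text
t41.2 tcp [598.3 -16.8 166. ] xax [-0.003  0.002 -1.   ] jawdeg 3.3 F [ 0.1 -0.7 -1.3] w 49.4 j7 0.19
plan mm [  16.7  242.5 -110.4] rot [ 1.157 -0.003 -0.   ]
```

>>> arm_command(
  targets=[
    [110,17,242,-110,1.157,0,0],
    [110,17,242,-110,1.157,0,0],
    [110,17,242,-110,1.157,0,0],
    [110,17,242,-110,1.157,0,0],
    [110,17,242,-110,1.157,0,0],
    [110,17,242,-110,1.157,0,0],
    [110,17,242,-110,1.157,0,0],
    [110,17,242,-110,1.157,0,0],
    [110,17,242,-110,1.157,0,0],
    [110,17,242,-110,1.157,0,0],
  ],
)

```text
time: 42.25
ee_pos: [0.4732, 0.2182, 0.148]
eef_rot: [0.368, 0.604, -0.371, 0.601]
ft_force: [-0.9, -0.6, 0.5]
width: 0.0491
```

```bash
python3 -c "
from h import *
st(); snap('wrist','w21.png');st()"
```

```text
t42.2 tcp [473.2 218.2 148. ] xax [-0.006 -0.001 -1.   ] jawdeg -63.0 F [-0.9 -0.6  0.5] w 49.1 j7 -1.52
t42.3 tcp [473.4 218.2 148.2] xax [-0.005 -0.    -1.   ] jawdeg -62.8 F [ 0.4 -0.2  0. ] w 49.6 j7 -1.51
```

View pics/w21.png

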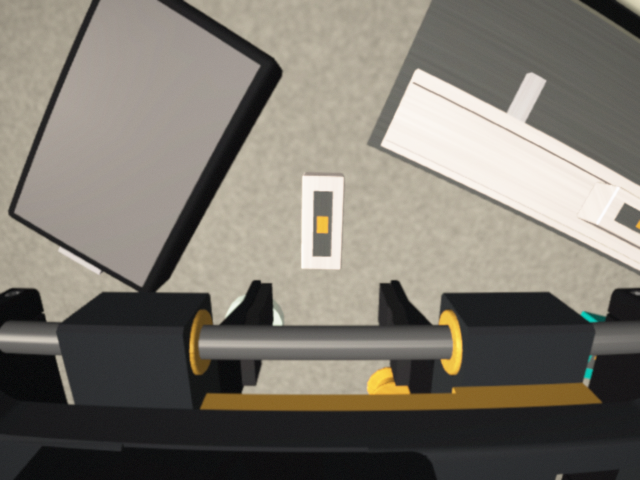

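```bash
python3 -c "
from h import *
s=st();w=px2w('wrist',[(322.3,225),(323.5,175),(320.7,269.5)],.028,s);print(w.round(4));d=w[1]-w[2];a=np.degrees(np.arctan2(d[1],d[0]));print(a)
c=w.mean(0);plan([c[0],c[1],-.006],a-90)"
```

```text
t42.3 tcp [473.4 218.2 148.2] xax [-0.005 -0.    -1.   ] jawdeg -62.8 F [ 0.4 -0.2  0. ] w 49.6 j7 -1.51
[[0.4737 0.2213 0.028 ]
 [0.5109 0.2392 0.028 ]
 [0.438  0.2046 0.028 ]]
25.403478456030225
t42.3 tcp [473.4 218.2 148.2] xax [-0.005 -0.    -1.   ] jawdeg -62.8 F [ 0.4 -0.2  0. ] w 49.6 j7 -1.51
plan mm [154.2   3.1  -2.5] rot [ 0.031 -0.002  0.005]
```

>>> arm_command(
  targets=[
    [110,50,2.5,-2.5,0.03,0,0],
    [110,100,2.5,-2.5,0.03,0,0],
    [110,130,2.5,-2.5,0.03,0,0],
    [110,146,2.5,-2.5,0.03,0,0],
    [110,154,2.5,-2.5,0.03,0,0],
    [110,154,2.5,-2.5,0.03,0,0],
    [200,154,2.5,-2.5,0.03,0,0],
    [200,154,2.5,-2.5,0.03,0,0],
    [200,154,2.5,-2.5,0.03,0,0],
    [200,154,2.5,-2.5,0.03,0,0],
  ],
)

```text
time: 43.3
ee_pos: [0.4754, 0.2228, -0.0032]
eef_rot: [0.379, 0.599, -0.378, 0.596]
ft_force: [-0.3, -0.1, 6.5]
width: 0.0335
```

>>> arm_command(
  targets=[
    [200,0,0,0,0,0,0],
    [200,-10,0,0,0,0,0],
    [200,-60,0,0,0,0,0],
    [200,-118,0,0,0,0,0],
    [200,-118,0,0,0,0,0],
  ],
)

```text
time: 43.8
ee_pos: [0.4781, 0.2232, 0.1197]
eef_rot: [0.381, 0.598, -0.376, 0.597]
ft_force: [0.6, 0.4, -1.5]
width: 0.0336
```

```bash
python3 -c "
from h import *
c=LS+.207*LU
plan([c[0],c[1],.12],3.3)"
```

```text
t43.8 tcp [478.1 223.2 119.7] xax [ 0.003  0.007 -1.   ] jawdeg -64.7 F [ 0.6  0.4 -1.5] w 33.6 j7 -1.52
plan mm [ -1.   40.5 181.1] rot [-1.187e+00 -1.000e-03 -8.000e-03]
```

>>> arm_command(
  targets=[
    [200,-1,40,181,-1.187,0,0],
    [200,-1,40,181,-1.187,0,0],
    [200,-1,40,181,-1.187,0,0],
    [200,-1,40,181,-1.187,0,0],
    [200,-1,40,181,-1.187,0,0],
    [200,-1,40,181,-1.187,0,0],
    [200,-1,40,181,-1.187,0,0],
    [200,-1,40,181,-1.187,0,0],
    [200,-1,40,181,-1.187,0,0],
    [200,-1,40,181,-1.187,0,0],
  ],
)

```text
time: 44.8
ee_pos: [0.5884, 0.0755, 0.114]
eef_rot: [-0.02, 0.708, 0.022, 0.705]
ft_force: [-0.1, 0.4, -2.0]
width: 0.0336
```

```bash
python3 -c "
from h import *
c=LS+.207*LU
plan([c[0],c[1],.05],3.3); snap('wrist','w22.png')"
```

```text
t44.8 tcp [588.4  75.5 114. ] xax [-0.004  0.002 -1.   ] jawdeg 3.4 F [-0.1  0.4 -2. ] w 33.6 j7 0.02
plan mm [64.   0.8  4. ] rot [ 0.002 -0.004 -0.002]
```

View pics/w22.png

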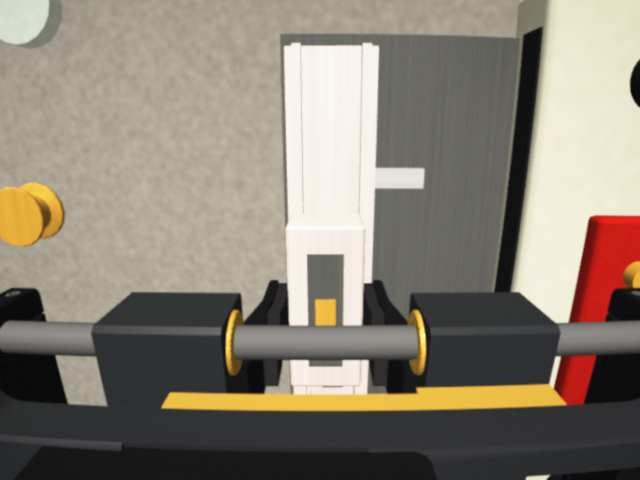

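>>> arm_command(
  targets=[
    [200,40,1,4,0,0,0],
    [200,75,1,4,0,0,0],
    [200,88,1,4,0,0,0],
    [200,92,1,4,0,0,0],
    [200,94,1,4,0,0,0],
    [200,95.5,1,4,0,0,0],
    [200,96.5,1,4,0,0,0],
    [200,96.5,1,4,0,0,0],
  ],
)

```text
time: 45.65
ee_pos: [0.5933, 0.0773, 0.0188]
eef_rot: [-0.02, 0.707, 0.021, 0.706]
ft_force: [0.3, 0.2, -0.1]
width: 0.0335
```

>>> arm_command(
  targets=[
    [200,0,-2,0,0,0,0],
    [200,0,-4,0,0,0,0],
    [200,0,-5,0,0,0,0],
    [200,0,-6,0,0,0,0],
    [200,0,-6,0,0,0,0],
  ],
)

```text
time: 46.15
ee_pos: [0.5936, 0.0719, 0.0188]
eef_rot: [-0.02, 0.707, 0.022, 0.706]
ft_force: [-0.6, 3.4, 6.9]
width: 0.0334
```

>>> arm_command(
  targets=[
    [200,0,-1,0,0,0,0],
    [200,0,-2,0,0,0,0],
    [200,0,-3,0,0,0,0],
    [200,0,-4,0,0,0,0],
    [200,0,-4,0,0,0,0],
  ],
)

```text
time: 46.65
ee_pos: [0.5936, 0.0719, 0.0188]
eef_rot: [-0.019, 0.707, 0.024, 0.706]
ft_force: [-1.3, 14.1, 5.7]
width: 0.0333
```

>>> arm_command(
  targets=[
    [110,0,0,0,0,0,0],
    [110,0,0,0,0,0,0],
    [110,0,0,0,0,0,0],
    [110,-40,0,0,0,0,0],
    [110,-90,0,0,0,0,0],
    [110,-140,0,0,0,0,0],
    [110,-190,-30,0,0,0,0],
    [110,-190,-60,0,0,0,0],
    [110,-190,-60,0,0,0,0],
  ],
)

```text
time: 47.55
ee_pos: [0.598, 0.0002, 0.2102]
eef_rot: [-0.018, 0.707, 0.018, 0.707]
ft_force: [0.2, 0.0, -1.2]
width: 0.0499
```

```bash
python3 -c "
from h import *
st(); snap('wrist','w23.png'); st(); snap('top','t23.png')
im=cv2.imread('pics/w23.png'); cv2.imwrite('pics/w23c.png',cv2.resize(im[110:310,240:400],None,fx=4,fy=3,interpolation=cv2.INTER_CUBIC))"
```

```text
t47.5 tcp [5.980e+02 2.000e-01 2.102e+02] xax [ 0.001 -0.    -1.   ] jawdeg 2.9 F [ 0.2  0.  -1.2] w 49.9 j7 0.11
t47.6 tcp [597.4   3.2 208.6] xax [-0.002  0.001 -1.   ] jawdeg 3.0 F [ 0.2  0.8 -0.3] w 49.2 j7 0.11
```

View pics/w23.png

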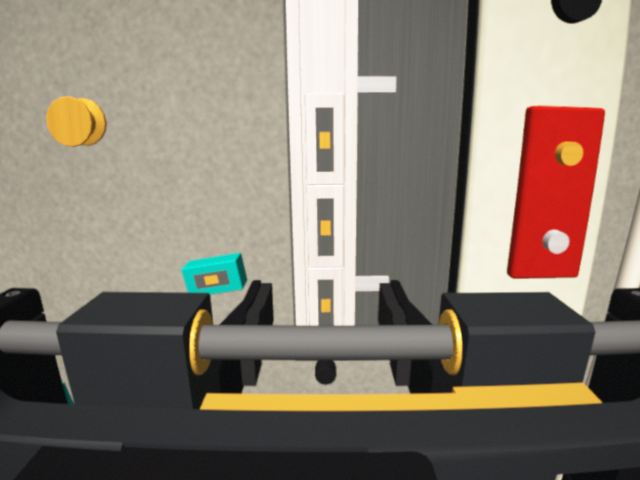

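View pics/t23.png

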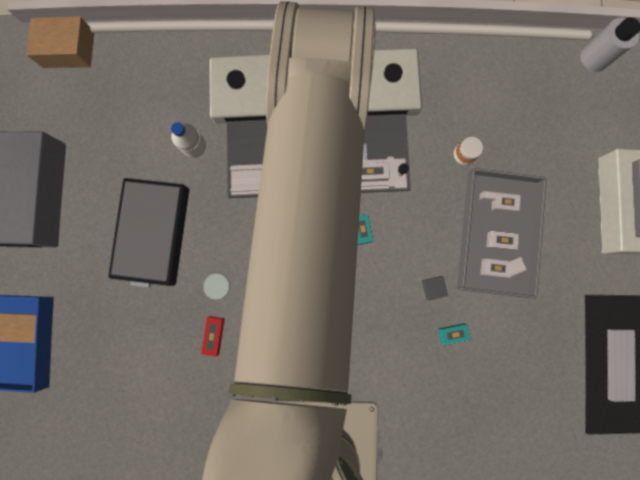

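```bash
python3 -c "
from h import *
s=read_state(); s['ee_pos']=np.array([.598,.0002,.2102]); s['eef_rot']=R.from_quat([-0.018,0.707,0.018,0.707]).as_quat()
print(lane(px2w('wrist',[(325,140.5),(325.5,228),(325.5,304.5)],.05,s)))"
```

```text
[[  2.17876937 199.69001803]
 [  2.13891359 119.67951639]
 [  1.66409591  40.87996529]]
```

View pics/w23c.png

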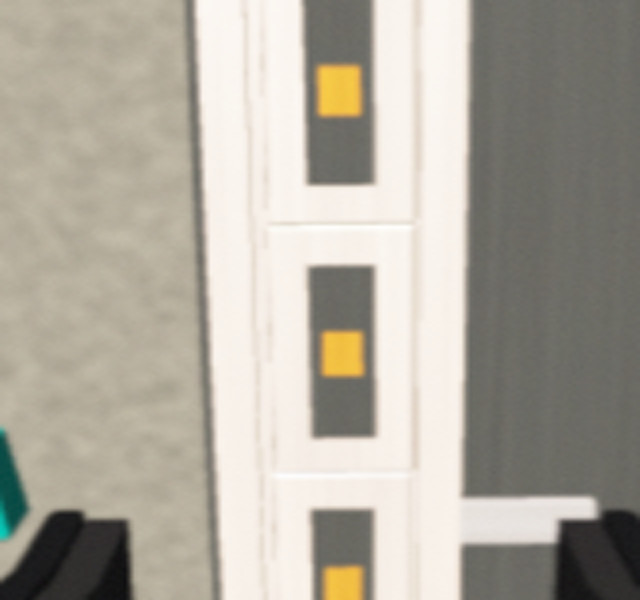

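```bash
python3 -c "
from h import *
plan([.6055,-.1575,.12],3.3)"
```

```text
t47.6 tcp [597.    5.5 207.6] xax [-0.003  0.002 -1.   ] jawdeg 3.2 F [-0.1  0.3 -0.7] w 49.4 j7 0.11
plan mm [  87.4 -163.3   -0.3] rot [-0.002 -0.003 -0.002]
```

>>> arm_command(
  targets=[
    [110,30,-163,0,0,0,0],
    [110,60,-163,0,0,0,0],
    [110,87,-163,0,0,0,0],
    [110,87,-163,0,0,0,0],
    [110,87,-163,0,0,0,0],
    [110,87,-163,0,0,0,0],
    [110,87,-163,0,0,0,0],
  ],
)

```text
time: 48.35
ee_pos: [0.6069, -0.1538, 0.1205]
eef_rot: [-0.021, 0.708, 0.022, 0.706]
ft_force: [0.8, -0.1, 0.7]
width: 0.0495
```

```bash
python3 -c "
from h import *
st(); snap('wrist','w24.png')
im=cv2.imread('pics/w24.png'); cv2.imwrite('pics/w24c.png',cv2.resize(im[150:350,230:420],None,fx=3,fy=3,interpolation=cv2.INTER_CUBIC));plan([.6055,-.1575,.032],3.3)"
```

```text
t48.4 tcp [ 606.9 -153.8  120.5] xax [-0.003  0.002 -1.   ] jawdeg 3.5 F [ 0.8 -0.1  0.7] w 49.5 j7 0.45
t48.4 tcp [ 607.1 -153.8  120.8] xax [-0.002  0.002 -1.   ] jawdeg 3.5 F [-0.5  0.9  0. ] w 49.5 j7 0.45
plan mm [88.8 -3.8 -1.6] rot [ 0.003 -0.002 -0.002]
```

View pics/w24c.png

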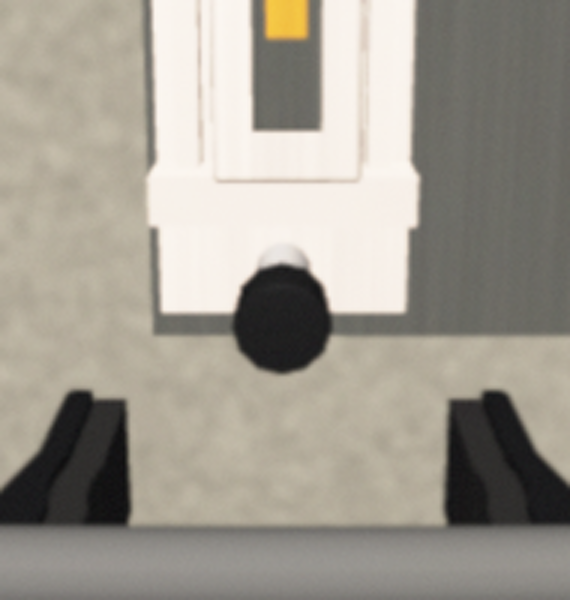

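>>> arm_command(
  targets=[
    [110,40,-4,-1.6,0,0,0],
    [110,75,-4,-1.6,0,0,0],
    [110,88,-4,-1.6,0,0,0],
    [110,88,-4,-1.6,0,0,0],
    [255,88,-4,-1.6,0,0,0],
    [255,88,-4,-1.6,0,0,0],
    [255,88,-4,-1.6,0,0,0],
    [255,88,-4,-1.6,0,0,0],
    [255,88,-4,-1.6,0,0,0],
    [255,88,-4,-1.6,0,0,0],
  ],
  newtons=25,
)

```text
time: 49.4
ee_pos: [0.6054, -0.1597, 0.0331]
eef_rot: [-0.02, 0.707, 0.021, 0.706]
ft_force: [0.3, 1.1, 5.2]
width: 0.0209
```

>>> arm_command(
  targets=[
    [255,0,0,1,0,0,0],
    [255,0,0,3,0,0,0],
    [255,0,0,6,0,0,0],
    [255,0,0,10,0,0,0],
    [255,0,0,14,0,0,0],
    [255,0,0,18,0,0,0],
    [255,0,0,22,0,0,0],
    [255,0,0,26,0,0,0],
    [255,0,0,28,0,0,0],
    [255,0,0,29,0,0,0],
  ],
)

```text
time: 50.4
ee_pos: [0.6336, -0.158, 0.0331]
eef_rot: [-0.02, 0.708, 0.021, 0.706]
ft_force: [-3.9, 0.5, 10.0]
width: 0.021
```

>>> arm_command(
  targets=[
    [255,0,0,1,0,0,0],
    [255,0,0,3,0,0,0],
    [255,0,0,6,0,0,0],
    [255,0,0,10,0,0,0],
    [255,0,0,14,0,0,0],
    [255,0,0,18,0,0,0],
    [255,0,0,22,0,0,0],
    [255,0,0,25,0,0,0],
    [255,0,0,27,0,0,0],
    [255,0,0,29,0,0,0],
  ],
)

```text
time: 51.4
ee_pos: [0.6625, -0.1562, 0.0331]
eef_rot: [-0.02, 0.708, 0.021, 0.706]
ft_force: [-5.8, 3.0, 10.3]
width: 0.0211
```

Moved about 57 mm; about 8 mm remain.

>>> arm_command(
  targets=[
    [255,0,0,1,0,0,0],
    [255,0,0,2,0,0,0],
    [255,0,0,3,0,0,0],
    [255,0,0,4,0,0,0],
    [255,0,0,5,0,0,0],
    [255,0,0,6,0,0,0],
    [255,0,0,7,0,0,0],
  ],
)

```text
time: 52.1
ee_pos: [0.6695, -0.1559, 0.0332]
eef_rot: [-0.02, 0.708, 0.021, 0.706]
ft_force: [-5.1, 1.4, 10.7]
width: 0.0213
```

>>> arm_command(
  targets=[
    [255,0,0,1,0,0,0],
    [255,0,0,2,0,0,0],
    [255,0,0,3,0,0,0],
  ],
)

```text
time: 52.4
ee_pos: [0.67, -0.1558, 0.033]
eef_rot: [-0.019, 0.71, 0.022, 0.704]
ft_force: [-19.5, 3.9, 20.0]
width: 0.021
```

>>> arm_command(
  targets=[
    [255,0,0,-1,0,0,0],
    [120,0,0,-1,0,0,0],
    [120,0,0,-1,0,0,0],
    [120,0,0,-1,0,0,0],
    [120,0,0,-1,0,0,0],
    [120,-40,0,-1,0,0,0],
    [120,-90,0,-1,0,0,0],
    [120,-140,30,-30,0,0,0],
    [120,-170,80,-60,0,0,0],
    [120,-170,80,-60,0,0,0],
  ],
)

```text
time: 53.4
ee_pos: [0.6082, -0.0778, 0.2048]
eef_rot: [-0.02, 0.707, 0.022, 0.707]
ft_force: [1.2, 1.0, -0.1]
width: 0.0459
```

>>> arm_command(
  targets=[
    [120,0,0,0,0,0,0],
    [120,0,0,0,0,0,0],
  ],
)

```text
time: 53.6
ee_pos: [0.6087, -0.0792, 0.2027]
eef_rot: [-0.02, 0.708, 0.022, 0.706]
ft_force: [0.5, 0.3, -1.4]
width: 0.0461
```

```bash
python3 -c "
from h import *
st(); snap('wrist','w25.png'); _,im=snap('scene','s25.png')
cv2.imwrite('pics/s25c.png',cv2.resize(im[230:400,250:480,::-1],None,fx=3.4,fy=3.4,interpolation=cv2.INTER_CUBIC))"
```

```text
t53.6 tcp [608.7 -79.2 202.7] xax [-0.002  0.002 -1.   ] jawdeg 3.4 F [ 0.5  0.3 -1.4] w 46.1 j7 0.29
```

View pics/w25.png

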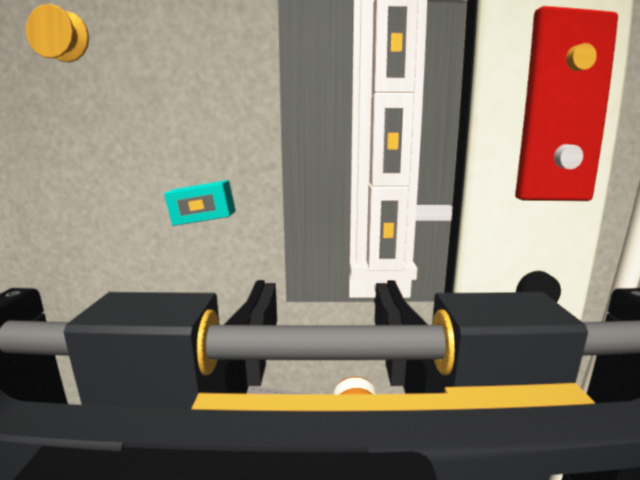

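View pics/s25c.png

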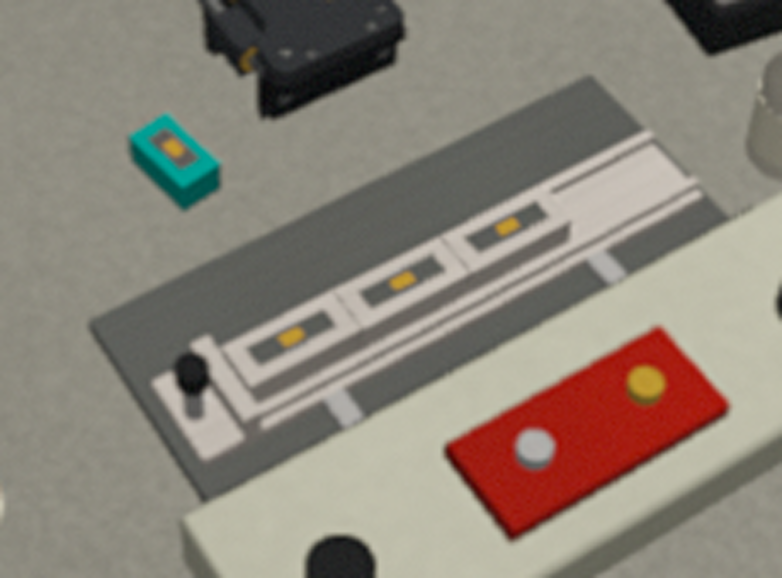

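```bash
python3 -c "
from h import *
s=st()
print(lane(px2w('wrist',[(397,42),(393,141),(388.5,230)],.05,s)))
im=cv2.imread('pics/w25.png'); cv2.imwrite('pics/w25c.png',cv2.resize(im[90:310,340:480],None,fx=4,fy=2.7,interpolation=cv2.INTER_CUBIC))
im=cv2.imread('pics/t23.png')
_,im=snap('top','t25.png')"
```

```text
t53.7 tcp [608.5 -80.5 201.7] xax [-0.004  0.001 -1.   ] jawdeg 3.3 F [-0.6 -0.5  0.3] w 46.3 j7 0.29
[[ 66.14730133 198.67032021]
 [ 65.89765966 118.6327465 ]
 [ 65.37355862  38.97873292]]
```

View pics/w25c.png

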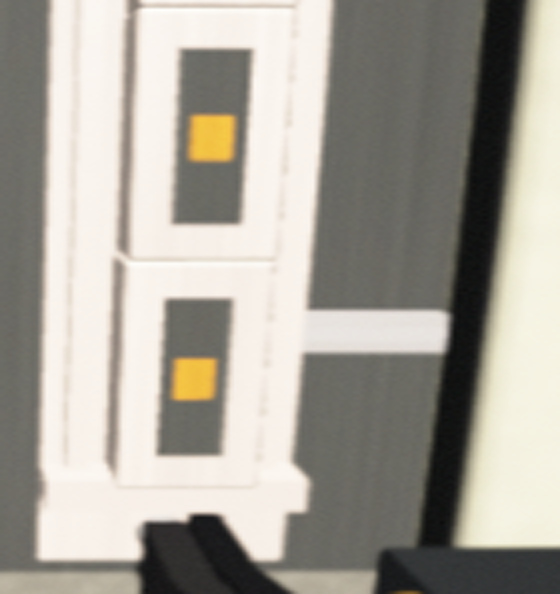

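View pics/t25.png

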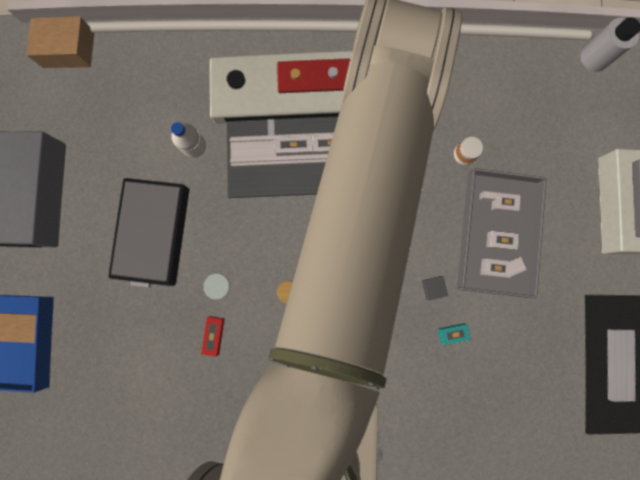

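```bash
python3 -c "
from bench import close_job
print(close_job())"
```

```text
the job is handed in; nothing more can be done
None
```

The job is handed in. All six housings are sorted and the drawer is home. I got no verdict back, so what follows rests on my own checks.

- **Drawer out:** It took three tries to get hold of the handle. The fingertips sit about 20 mm behind the reported tool point, so the first two closures were too high and the first pull moved nothing. Once I gripped lower, the drawer came about 55 mm to its end stop, with about 21 N at the stop.
- **Rejects:** The chipped, short and crooked housings are in the grey bin. The same height error cost one failed grasp, on the chipped one, and nothing moved. The last top picture shows all three lying inside the bin.
- **Good ones:** Only three were present. They stand recess up in the lane, each pushed until it made firm contact.
- **Drawer home:** I pushed it back about 64.7 mm, until it stopped at about 19 N. In the last wrist picture the tongue meets the machine.
- **Row after pushing home:** The housings' centres measure about 39, 119 and 199 mm from the stop. The spacing is about 80 mm, so the row is still closed up.

The lateral readings disagreed a little: one wrist picture put the row about 2 mm off mid-lane, another 0.3 mm. The allowance is 6 mm, and the rails limit it to about 3.5 mm. The bystanders I could see in the last pictures stand where they were. I saw neither the knock nor the grip slackening during the run. The clock was at about 54 s.

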